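Reshelve and chock the press rollers

ROBOT

A 7-joint arm with a two-finger parallel gripper is mounted at the origin on the work surface. World frame = base frame: x ahead of the robot, y to its left, z up, the work surface at z = 0. Lengths are in m, angles in rad, forces in N, time in s.
With the tool pointing down it reaches from about 0.4 to 0.85 m from the base axis. Payload 4.5 kg.
Tool frame: the origin (TCP) lies on the front face of the gripper's body, between the roots of the fingers; the fingertips stand 73 mm ahead of it and the grasp point (between the pads) lies 54 mm ahead of it; z points along the fingers, y is the direction in which the jaws open and shut (so a half turn about z gives the same grasp; the last joint's range is limited). The gripper opens to 85 mm and grips with 20 to 120 N. Pads are 22 mm wide; open, the fingers measure 114 mm over their backs; the gripper's body (76 mm by 85 mm) begins 54 mm behind the grasp point. The pads swing forward as they close: fully open they stand 13 mm farther back than shut.
Start: joints at [1.241, 0.689, -0.195, 1.565, 0.157, 0.902, -0.215], TCP at [0.222, -0.584, 0.304] pointing down, gripper open.
Joint ranges: [-3.01, 3.01], [-0.46, 2.08], [-1.47, 1.51], [0.13, 2.56], [-1, 4.14], [0.04, 2.09], [-2.66, 2.66]. Speed limits (rad/s): [2.57, 2.57, 3.14, 3.14, 3.14, 3.14, 3.14].

INTERFACE

Orientations are given as a rotation vector (axis times angle).
In Python, from cell import readout, imaging, close_job gives the robot as it stands.
- The arm moves only by the tool step_arm, never from a script. Its argument "moves" is a list of rows, each a list of 3 entries, a list of its own where there are three numbers: the shift along the tool's x, y, z each as a share of 200 mm, from -1 to 1, then the turn, a rotation vector about the tool's x, y, z each as a share of pi/2 rad, from -1 to 1, then the closure, from 0 (fully open) to 1 (shut). In form: [[[dx, dy, dz], [ax, ay, az], gripper], ...]. A call has 1 to 20 rows; each row is the pose to reach, as a shift and turn from the pose commanded when the call began, along the tool's axes at that moment; what a row does not reach only later rows make up. A row lasts 1/8 s, in which the tool goes at most 62.5 mm and 10.7 degrees, less where a joint would pass 70% of its speed; a pose out of reach is approached as far as the arm can. A call with a number of a shift or a turn outside -1 to 1 is refused whole. A call with a gripper value outside its range is refused whole. The fingers move at their own pace and stop on an object; "squeeze" is the grip in N (left out, the last holds). Time passes only in rows, so rows that repeat a pose let the fingers close. It gives the time, the measured TCP pose, the force and the opening at its end, in the units of the state.
- readout.state(): the state, without advancing time (a new reading comes with each control period).
- imaging.grab_frame(name): name is "scene" or "top"; returns a dict with "frame" (384x512x3 uint8, blue, green, red), "camera_matrix" (3x3 intrinsics, pixels), "position" and "attitude" of the camera in the world. Camera axes: x right, y down, z forward; pixel columns grow to the right and rows downward; lengths in m; the calibration is good to about 2 mm. A picture is of the moment at which its call begins. There is no depth.
- close_job(): hands the job in, once; it reports no verdict.
The state is a dict: "time_s": time; "joint_pos": joint angles; "qvel": joint speeds; "effort": joint torques, N m; "tool_pos": TCP position; "orientation": TCP orientation; "contact_force": force on the tool from outside, world axes, zero at the start; "moment": the same for the moment, N m; "finger_gap": finger opening in m.
Only numpy, scipy, OpenCV 4.12 (cv2) and the standard library are available. Lean on these libraries where they do the work, as an engineer would, in place of code of your own. Each camera call takes 0.05 s, during which the arm holds its last target.

TASK

Move the four rollers from the slotted rack to the flat cradle and lay them across it in order of thickness, the thickest close against the cradle's stop block and the thinnest last, each close up against the one before. When all four lie there, set the wooden wedge on the cradle and slide it in with its slope close up against the thinnest roller, so that the row cannot roll apart. Leave the ink tin and the wash bottle standing where they are.

Things in the scene. Friction and masses are not known exactly. Their poses are not given: they have to be found in the camera images.
- roller_60: Thickest roller: solid cylinder, 60 mm in diameter, 56 mm long, black rubber with bright steel end faces, lying on its side in a slot of the rack. Origin at its middle, 30 mm above the floor it lies on; x along its axis (it may be turned about it). Grip it across its flat ends, which overhang rack and cradle by 5 mm each. Set down gently, it stays put.
- roller_52: Second thickest roller: solid cylinder, 52 mm in diameter, 56 mm long, black rubber with bright steel end faces, lying on its side in a slot of the rack. Origin at its middle, 26 mm above the floor it lies on; x along its axis (it may be turned about it). Grip it across its flat ends, which overhang rack and cradle by 5 mm each. Set down gently, it stays put.
- roller_44: Third thickest roller: solid cylinder, 44 mm in diameter, 56 mm long, black rubber with bright steel end faces, lying on its side in a slot of the rack. Origin at its middle, 22 mm above the floor it lies on; x along its axis (it may be turned about it). Grip it across its flat ends, which overhang rack and cradle by 5 mm each. Set down gently, it stays put.
- roller_36: Thinnest roller: solid cylinder, 36 mm in diameter, 56 mm long, black rubber with bright steel end faces, lying on its side in a slot of the rack. Origin at its middle, 18 mm above the floor it lies on; x along its axis (it may be turned about it). Grip it across its flat ends, which overhang rack and cradle by 5 mm each. Set down gently, it stays put.
- chock: Loose pale wooden wedge on the table, 50 mm long (x), 40 wide (y), 34 high. Origin mid-underside, z up. Slope faces -x: from a 2 mm toe at x=-25 to 34 mm high at x=+5, then flat to the back at x=+25. Grip its width at x=+5, about 22 mm up. It touches the 36 mm roller with the roller's axis at x=-34.7 mm; the toe goes under the roller's bulge, so set it down 15 mm farther off and slide it in.
- rack: Where the rollers start, in any order: pale wooden board, fixed, 46 mm wide (x), 276 long (y), top 20 mm high, with four slots at y = +99, +33, -33, -99 mm, each between two dark strips 4 mm high and 32 mm apart. Rollers lie on the top with their axes along x. Origin mid-underside, z up.
- cradle: Where the rollers go: plain flat brown wooden board, fixed, 46 mm wide (x), top 20 mm high. At its +y end is a stop block 36 mm above the top, its inner face at y = +132 mm; the flat top runs from there to the open end at y = -133 mm. Rollers are to lie with their axes along x, centred on x = 0. Origin on the underside, z up.
- ink_tin: Bystander, to be left alone: upright round metal tin 76 mm in diameter, 65 mm high, with a paper band. Origin at the middle of its underside.
- wash_bottle: Bystander, to be left alone: upright white plastic bottle 64 mm in diameter, 170 mm high. Origin at the middle of its underside.
There are look-alikes about, which are no part of the job. Several things look just like the chock: the one meant starts farthest to the robot's left.

How it is judged:
On the way, in this order (a step that is already met when the one before it is completed fails the run):
1. the four rollers lie on the cradle in order, thickest at the stop block, close together (x of roller_60 in the frame of cradle between -0.012 and 0.012 m and z of roller_60 in the frame of cradle between 0.046 and 0.055 m and angle between the x axis of each of roller_60, roller_52, roller_44, roller_36 and the x axis of cradle, either way round below 0.25 rad and x of roller_52 in the frame of cradle between -0.012 and 0.012 m and z of roller_52 in the frame of cradle between 0.042 and 0.051 m and x of roller_44 in the frame of cradle between -0.012 and 0.012 m and z of roller_44 in the frame of cradle between 0.038 and 0.047 m and x of roller_36 in the frame of cradle between -0.012 and 0.012 m and z of roller_36 in the frame of cradle between 0.034 and 0.043 m and y of roller_60 in the frame of cradle above 0.092 m and distance between roller_60 and roller_52 below 0.066 m and distance between roller_52 and roller_44 below 0.058 m and distance between roller_44 and roller_36 below 0.05 m), for 0.2 s.
2. after that, the wedge stands on the cradle with its slope close against the thinnest roller (x of chock in the frame of cradle between -0.012 and 0.012 m and z of chock in the frame of cradle between 0.016 and 0.025 m and angle between chock's own z axis and vertical below 0.12 rad and x of roller_36 in the frame of chock between -0.0447 and -0.031 m), for 0.2 s.
At the end, for the whole second after the job is handed in: Rollers 60, 52, 44, 36 lie in that order across the cradle (within 0.25 rad, centred to 12 mm), 60 at most 10 mm from the stop, gaps at most 10 mm; wedge flat on the cradle, centred to 12 mm, slope at most 10 mm from the 36 mm roller; all released and at rest (all of step 1 and all of step 2 and linear speed of each of roller_60, roller_52, roller_44, roller_36, chock below 0.02 m/s); the robot touches nothing.
It fails at once if the ink tin is shifted by over 25 mm or knocked over (distance of ink_tin from where it was at the start of the episode above 0.025 m or angle between ink_tin's own z axis and vertical above 0.4 rad).
It fails at once if the wash bottle is shifted by over 25 mm or knocked over (distance of wash_bottle from where it was at the start of the episode above 0.025 m or angle between wash_bottle's own z axis and vertical above 0.4 rad).
It also fails if it takes over 99 s, if anything falls off the work surface, if the arm or the gripper's body presses on something with over 40 N, if the wrist force passes 120 N, or if a joint passes its speed limit or range.

## Working session

There is one attempt and no reset: what is moved stays moved. The work goes in short steps, Python scripts to look and compute and a tool call to move; the robot and the scene stay as the last step left them, time stands still between calls to the robot, and variables do not carry over. Pictures are saved under pics/ and viewed, and the job is handed in when it is done.

Besides the shell and the picture viewer there is one more tool, called after "Call:" by a JSON object that holds its "api" and its "payload", one argument or row to a line. step_arm: Moves the arm, as the interface text tells. Shift numbers are shares of 200 mm and turn numbers shares of pi/2 rad, none past 1 either way. Its arguments: {"type":"object","properties":{"moves":{"type":"array"},"squeeze":{"type":"number"}},"required":["moves"]}

```bash
mkdir -p pics; ls
python3 - <<'E'
from cell import readout, imaging
import cv2
print(readout.state())
for n in("scene","top"):
    f=imaging.grab_frame(n); cv2.imwrite(f"pics/{n}0.png",f["frame"]); print(n,f["camera_matrix"],f["position"],f["attitude"])
E
```

```text
pics
{'time_s': 0.0, 'joint_pos': array([ 1.24083788,  0.68998642, -0.19448613,  1.56639746,  0.15728539,
        0.90247384, -0.21512101]), 'qvel': array([-9.07047488e-04,  5.14722202e-04,  2.85007546e-03, -1.41356405e-03,
       -9.27368222e-04,  4.60893439e-04, -2.06666709e-05]), 'effort': array([ 7.58174792e-04, -5.39616644e+01, -1.26637973e+00, -1.58543426e+01,
        9.15037701e-03,  9.60318139e-03, -1.34308769e-05]), 'tool_pos': array([ 0.22212922, -0.58362314,  0.30306745]), 'orientation': array([-3.08797751e+00, -5.67977914e-01,  7.49496921e-04]), 'contact_force': array([-0.22464485, -0.02462108, -0.78539081]), 'moment': array([ 0.02288866, -0.03955065, -0.03343814]), 'finger_gap': 0.08555160652696638}
scene [[397.62522769   0.         253.30832581]
 [  0.         397.62522769 193.39592359]
 [  0.           0.           1.        ]] [ 1.5806082  -0.22188969  0.77360562] [-1.7503221  -1.47281426  0.78161174]
top [[365.20252366   0.         252.87646502]
 [  0.         365.20252366 189.71392947]
 [  0.           0.           1.        ]] [ 0.5271852  -0.06136585  0.9782987 ] [-2.16015873  2.18424316 -0.07380212]
```

View pics/scene0.png

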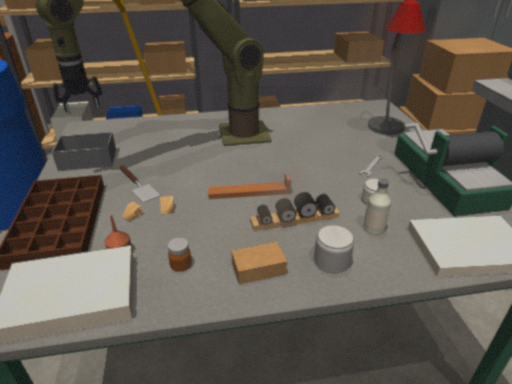

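View pics/top0.png

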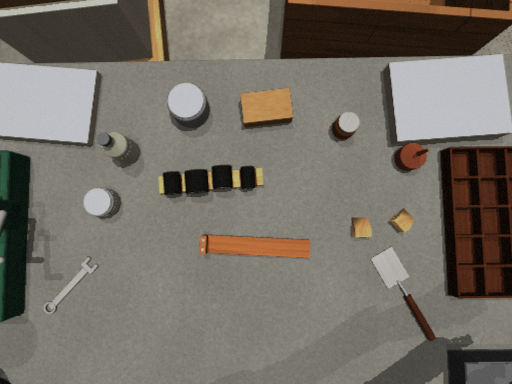

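The top view (image left = robot's left) shows the rack with four rollers at about (172–248, 180), the cradle at (203–310, 246) with its stop at the left, and wedges at (362, 228) and (402, 221). The left one, at (362, 228), is the one meant. I'll zoom in next.

Run:
```python
import cv2,numpy as np
t=cv2.imread("pics/top0.png");s=cv2.imread("pics/scene0.png")
cv2.imwrite("pics/z1.png",cv2.resize(t[155:270,150:320],None,fx=4.7,fy=4.7,interpolation=cv2.INTER_CUBIC))
cv2.imwrite("pics/z2.png",np.vstack([cv2.resize(t[205:245,340:420],(800,400),interpolation=cv2.INTER_CUBIC),]))
cv2.imwrite("pics/z3.png",cv2.resize(s[165:235,200:350],None,fx=5.3,fy=5.3,interpolation=cv2.INTER_CUBIC))
```

```text
(no output)
```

View pics/z1.png

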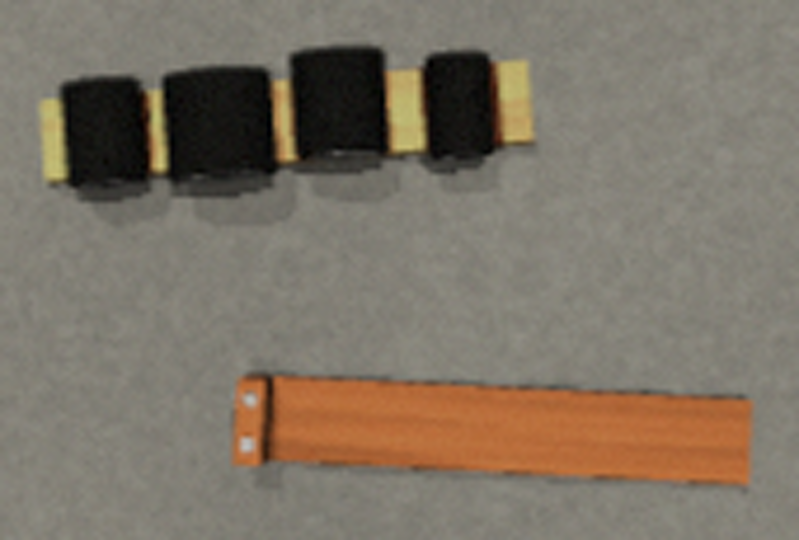

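View pics/z2.png

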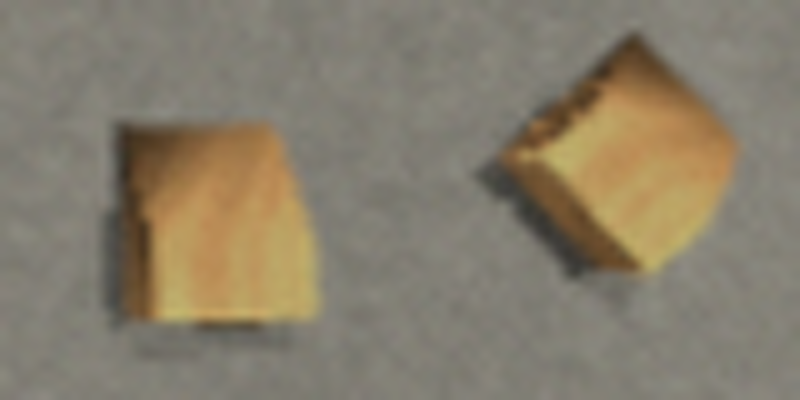

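View pics/z3.png

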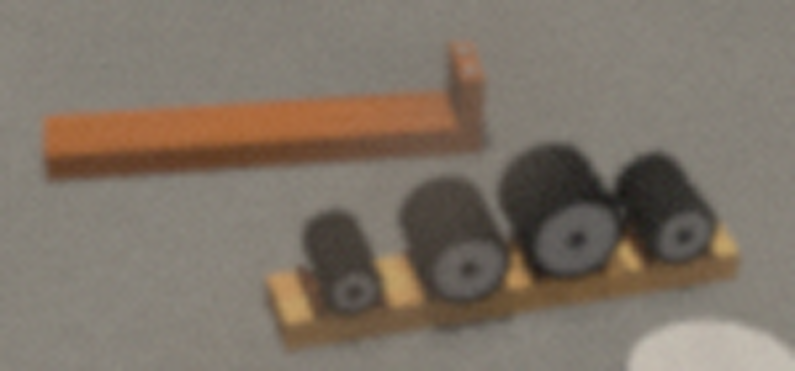

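Order from left (y+) to right: 44, 60, 52, 36. The chosen wedge's slope faces away from the robot (world +x). Next I'll measure.

```bash
cat > h.py <<'E'
import numpy as np,cv2
from scipy.spatial.transform import Rotation as R
from cell import readout, imaging
def ray(f,px,z):
    px=np.atleast_2d(px).astype(float)
    d=np.c_[px,np.ones(len(px))]@np.linalg.inv(f["camera_matrix"]).T@R.from_rotvec(f["attitude"]).as_matrix().T
    p=np.array(f["position"]); return p+d*((z-p[2])/d[:,2])[:,None]
def proj(f,P):
    P=np.atleast_2d(P); c=(P-f["position"])@R.from_rotvec(f["attitude"]).as_matrix()
    q=c@np.array(f["camera_matrix"]).T; return q[:,:2]/q[:,2:]
def big(m,roi):
    x0,y0,x1,y1=roi; k=np.zeros_like(m);k[y0:y1,x0:x1]=m[y0:y1,x0:x1]
    c,_=cv2.findContours(k,cv2.RETR_EXTERNAL,cv2.CHAIN_APPROX_NONE); return c
E
python3 - <<'E'
from h import *
np.set_printoptions(precision=4,suppress=True)
T=imaging.grab_frame("top");S=imaging.grab_frame("scene")
hsv=cv2.cvtColor(T["frame"],cv2.COLOR_BGR2HSV)
print("hsv cradle",hsv[246,260],"rack",hsv[178,238],"chock",hsv[232,362],hsv[220,362],"grey",hsv[215,260])
# cradle top
m=cv2.inRange(hsv,(5,120,110),(20,255,255))
c=max(big(m,(195,228,320,265)),key=cv2.contourArea); r=cv2.minAreaRect(c); b=cv2.boxPoints(r); print("cradle",r,b)
print(ray(T,b,.02))
m=cv2.inRange(hsv,(15,80,110),(35,255,255))
cs=[x for x in big(m,(150,155,275,205)) if cv2.contourArea(x)>3]; c=np.vstack(cs);r=cv2.minAreaRect(c); b=cv2.boxPoints(r);print("rack",r); print(ray(T,b,.02))
# chock
m=cv2.inRange(hsv,(10,70,60),(35,255,255))
for c in big(m,(345,205,420,245)):
    if cv2.contourArea(c)>50: print("chock",cv2.minAreaRect(c),cv2.boxPoints(cv2.minAreaRect(c)))
# discs in scene
for n,d,px in((36,36,(353,291)),(52,52,(468,269)),(60,60,(576,239)),(44,44,(684,235))):
    p=(200+(px[0]+.5)/5.3-.5,165+(px[1]+.5)/5.3-.5); print(n,p,ray(S,p,.02+d/2000))
# black rollers in top
g=hsv[...,2]; m=((g<45)*255).astype(np.uint8)
for c in big(m,(155,155,275,210)):
    if cv2.contourArea(c)>40: print("black",cv2.contourArea(c),cv2.minAreaRect(c),cv2.boundingRect(c))
E
```

```text
hsv cradle [ 12 176 187] rack [ 26 104 189] chock [ 17 135 187] [ 16 143 161] grey [ 23  23 131]
cradle ((258.29412841796875, 246.04884338378906), (101.58064270019531, 18.078340530395508), 2.9108378887176514) [[207.1103 252.4971]
 [208.0284 234.4421]
 [309.4779 239.6006]
 [308.5599 257.6556]]
[[ 0.4441  0.073   0.02  ]
 [ 0.4907  0.0706  0.02  ]
 [ 0.4748 -0.1934  0.02  ]
 [ 0.4285 -0.19    0.02  ]]
rack ((210.43792724609375, 180.25518798828125), (17.35650634765625, 104.30513763427734), 85.2363510131836)
[[ 0.6462  0.2042  0.02  ]
 [ 0.6658 -0.0717  0.02  ]
 [ 0.6198 -0.0749  0.02  ]
 [ 0.6001  0.1998  0.02  ]]
chock ((361.5, 227.0), (20.0, 19.0), 90.0) [[352. 217.]
 [371. 217.]
 [371. 237.]
 [352. 237.]]
chock ((402.50006103515625, 221.00003051757812), (19.091880798339844, 19.091880798339844), 45.0) [[389.0001 221.    ]
 [402.5001 207.5   ]
 [416.0001 221.    ]
 [402.5001 234.5   ]]
36 (266.1981132075472, 219.5) [[ 0.6664 -0.0315  0.038 ]]
52 (287.89622641509436, 215.3490566037736) [[0.6681 0.0341 0.046 ]]
60 (308.2735849056604, 209.68867924528303) [[0.6567 0.1001 0.05  ]]
44 (328.6509433962264, 208.93396226415095) [[0.6537 0.1663 0.042 ]]
black 328.5 ((172.14634704589844, 182.8170623779297), (22.638463973999023, 16.675161361694336), 83.6598129272461) (163, 172, 19, 23)
black 459.0 ((196.28233337402344, 181.17059326171875), (23.23904037475586, 22.16529083251953), 85.60128784179688) (185, 170, 24, 24)
black 265.5 ((247.36947631835938, 177.0420684814453), (22.217344284057617, 14.03550910949707), 86.18592071533203) (240, 166, 16, 23)
black 384.5 ((221.8397979736328, 176.455810546875), (22.86309242248535, 19.289091110229492), 86.98721313476562) (212, 165, 21, 24)
```

Run:
```python
from h import *
np.set_printoptions(precision=4,suppress=True)
T=imaging.grab_frame("top");S=imaging.grab_frame("scene")
t=T["frame"]
cv2.imwrite("pics/z4.png",cv2.resize(t[75:225,75:225],(600,600),interpolation=cv2.INTER_CUBIC))
print("tin",ray(T,(188,103),.065),"rim",ray(T,[(188,84),(188,122),(168,103),(207,103)],.065))
print("bottle",ray(T,(104,138),.17), ray(S,(376,231),0.))
# chock: side-face corner points; toe corners at z~0.002, top corners z=.034
z2=lambda x,y:(340+(x+.5)/10-.5,205+(y+.5)/10-.5)
print("chock toe corners",ray(T,[z2(117,123),z2(275,123)],.002))
print("chock top edge",ray(T,[z2(152,320),z2(320,320)],.034))
b=(np.array(ray(S,(130,210),.0)));print(b)
for n in ((1,(160,200)),):
    pass
s=S["frame"]; cv2.imwrite("pics/z5.png",cv2.resize(s[190:225,115:185],(800,400),interpolation=cv2.INTER_CUBIC))
```

```text
tin [[0.8281 0.1158 0.065 ]] rim [[0.8782 0.116  0.065 ]
 [0.7784 0.1156 0.065 ]
 [0.8289 0.1673 0.065 ]
 [0.8273 0.0669 0.065 ]]
bottle [[0.7154 0.2856 0.17  ]] [[0.7319 0.293  0.    ]]
chock toe corners [[ 0.5327 -0.308   0.002 ]
 [ 0.5322 -0.3498  0.002 ]]
chock top edge [[ 0.4822 -0.3072  0.034 ]
 [ 0.4818 -0.3499  0.034 ]]
[[ 0.4929 -0.4476  0.    ]]
```

View pics/z4.png

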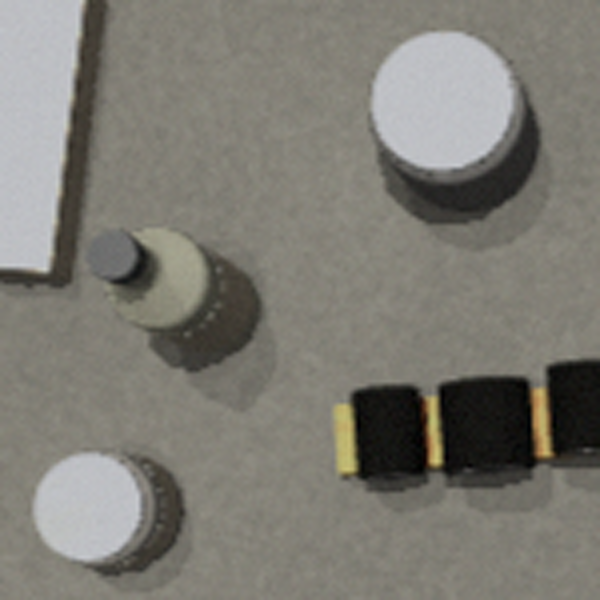

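View pics/z5.png

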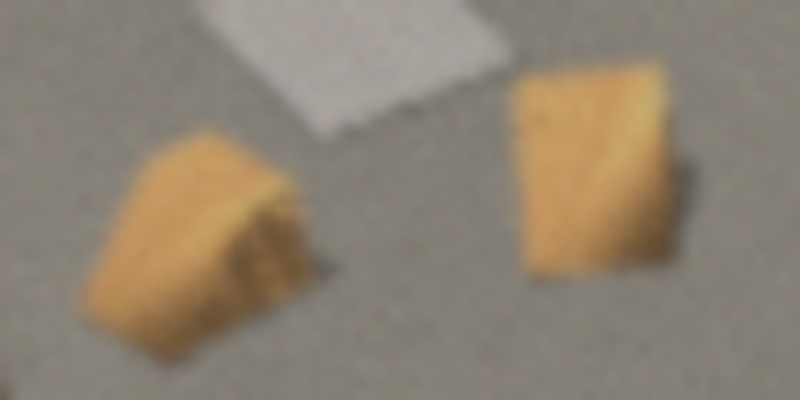

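Call:
{"api": "step_arm", "payload": {
  "moves": [
    [[1,-0.79,0],[0,0,-0.814],0],
    [[1,-0.79,0],[0,0,-0.814],0],
    [[1,-0.79,0],[0,0,-0.814],0],
    [[1,-0.79,0],[0,0,-0.814],0],
    [[1,-0.79,0],[0,0,-0.814],0],
    [[1,-0.79,0],[0,0,-0.814],0],
    [[1,-0.79,0],[0,0,-0.814],0],
    [[1,-0.79,0],[0,0,-0.814],0]
  ],
  "squeeze": 40
}}

```text
time_s: 1.3
tool_pos: [0.353, -0.3654, 0.3039]
orientation: [-2.143, -2.298, -0.001]
contact_force: [0.7, 0.5, -0.4]
finger_gap: 0.0854
```

```bash
cat >> h.py <<'E'
RK=np.array([.6330,.0643]);RY=.0715
CO=np.array([.4595,-.0600]);CY=-.0595
def fr(o,yaw,x,y): return o+np.array([np.cos(yaw)*x-np.sin(yaw)*y,np.sin(yaw)*x+np.cos(yaw)*y])
def go(x,y,z,yaw=None):
    """print shares to go to world TCP target with tool y along yaw"""
    s=readout.state(); M=R.from_rotvec(s["orientation"])
    d=M.inv().apply(np.array([x,y,z])-s["tool_pos"])/.2
    out=[np.round(d,3)]
    if yaw is not None:
        G=R.from_matrix(np.array([[-np.sin(yaw),np.cos(yaw),0],[np.cos(yaw),np.sin(yaw),0],[0,0,-1]]).T.T)
        out.append(np.round((M.inv()*G).as_rotvec()/(np.pi/2),3))
    print("t",round(s["time_s"],2),"tcp",np.round(s["tool_pos"],4),"gap",round(s["finger_gap"],4),"F",np.round(s["contact_force"],1)); print(*out)
    return out
E
python3 - <<'E'
from h import *
go(.629,.0980,.2,RY);print(readout.state()["joint_pos"])
E
```

```text
t 1.3 tcp [ 0.353  -0.3654  0.3039] gap 0.0854 F [ 0.7  0.5 -0.4]
[2.215 1.538 0.52 ] [ 0.    -0.    -0.001]
[ 1.06043711  0.57967593 -0.55342533  1.9021729   0.42252947  0.7771126
  0.34293984]
```

Call:
{"api": "step_arm", "payload": {
  "moves": [
    [[1,0.7,0],[0,0,0],0],
    [[1,0.7,0],[0,0,0],0],
    [[1,0.7,0],[0,0,0],0],
    [[1,0.7,0],[0,0,0],0]
  ]
}}

```text
time_s: 1.8
tool_pos: [0.4795, -0.1538, 0.3041]
orientation: [2.143, 2.296, 0.001]
contact_force: [0.9, 0.3, 0.1]
finger_gap: 0.0852
```

Call:
{"api": "step_arm", "payload": {
  "moves": [
    [[1,0.7,0],[0,0,0],0.1],
    [[1,0.7,0],[0,0,0],0.1],
    [[1,0.7,0],[0,0,0],0.1],
    [[1,0.7,0],[0,0,0],0.1],
    [[1,0.7,0],[0,0,0],0.1]
  ]
}}

```text
time_s: 2.42
tool_pos: [0.605, 0.0604, 0.3041]
orientation: [-2.133, -2.304, -0.008]
contact_force: [-0.7, -1.2, -0.7]
finger_gap: 0.0771
```

Run:
```python
from h import *
go(.6288,.0980,.15,RY);print(readout.state()["joint_pos"])
```

```text
t 2.42 tcp [0.605  0.0604 0.3041] gap 0.0771 F [-0.7 -1.2 -0.7]
[0.175 0.131 0.772] [ 0.002 -0.003  0.003]
[ 0.10211698  0.69714686 -0.49344388  1.61185597  0.3845958   0.92721809
 -0.44935611]
```

Call:
{"api": "step_arm", "payload": {
  "moves": [
    [[0.18,0.13,0.77],[0,0,0],0.1],
    [[0.18,0.13,0.77],[0,0,0],0.1],
    [[0.18,0.13,0.77],[0,0,0],0.1],
    [[0.18,0.13,0.77],[0,0,0],0.1],
    [[0.18,0.13,0.77],[0,0,0],0.1]
  ]
}}

```text
time_s: 3.05
tool_pos: [0.6277, 0.0905, 0.1514]
orientation: [2.142, 2.296, 0.001]
contact_force: [0.9, -0.0, 0.6]
finger_gap: 0.0771
```

Run:
```python
from h import *
go(.6288,.0980,.10,RY)
S=imaging.grab_frame("scene")
cv2.imwrite("pics/a1.png",cv2.resize(S["frame"][130:270,200:400],(800,560)))
```

```text
t 3.05 tcp [0.6277 0.0905 0.1514] gap 0.0771 F [ 0.9 -0.   0.6]
[0.037 0.007 0.257] [ 0.001  0.    -0.001]
```

View pics/a1.png

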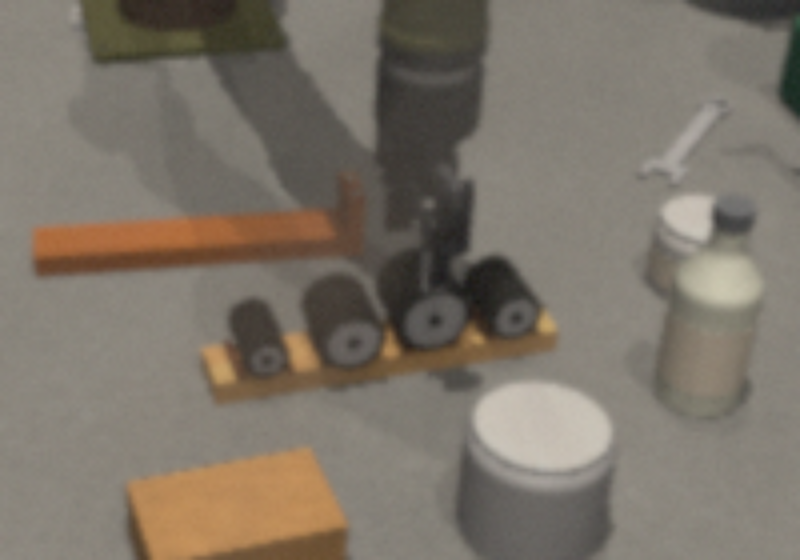

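Call:
{"api": "step_arm", "payload": {
  "moves": [
    [[0.035,0.005,0.0],[0,0,0],0.1],
    [[0.035,0.005,0.13],[0,0,0],0.1],
    [[0.035,0.005,0.255],[0,0,0],0.1],
    [[0.035,0.005,0.255],[0,0,0],0.1]
  ]
}}

```text
time_s: 3.6
tool_pos: [0.6268, 0.0985, 0.0984]
orientation: [-2.14, -2.299, 0.003]
contact_force: [-0.3, 0.9, 0.4]
finger_gap: 0.0768
```

Run:
```python
from h import *
go(.6288,.0980,.10,RY)
```

```text
t 3.6 tcp [0.6268 0.0985 0.0984] gap 0.0768 F [-0.3  0.9  0.4]
[-0.003  0.01  -0.008] [-0.001  0.     0.   ]
```

Call:
{"api": "step_arm", "payload": {
  "moves": [
    [[0,0.005,0],[0,0,0],1],
    [[0,0.005,0],[0,0,0],1],
    [[0,0.005,0],[0,0,0],1],
    [[0,0.005,0],[0,0,0],1],
    [[0,0.005,0],[0,0,0],1],
    [[0,0.005,0],[0,0,0],1]
  ],
  "squeeze": 40
}}

```text
time_s: 4.35
tool_pos: [0.6297, 0.0991, 0.1006]
orientation: [2.14, 2.298, 0.004]
contact_force: [-0.3, -0.7, 6.7]
finger_gap: 0.0556
```

Call:
{"api": "step_arm", "payload": {
  "moves": [
    [[0,0.005,-0.2],[0,0,0],1],
    [[0,0.005,-0.4],[0,0,0],1],
    [[0,0.005,-0.4],[0,0,0],1]
  ]
}}

```text
time_s: 4.72
tool_pos: [0.6313, 0.0992, 0.1819]
orientation: [2.139, 2.297, 0.008]
contact_force: [0.5, -1.3, -4.3]
finger_gap: 0.0556
```

Run:
```python
from h import *
for y in (.098,.038,-.014,-.058): print(fr(CO,CY,0,y))
go(*fr(CO,CY,0,.098),.15,CY)
S=imaging.grab_frame("scene")
cv2.imwrite("pics/a2.png",cv2.resize(S["frame"][130:270,200:400],(800,560)))
```

```text
[0.46532756 0.03782658]
[ 0.46175967 -0.02206724]
[ 0.45866749 -0.07397523]
[ 0.45605104 -0.11789736]
t 4.72 tcp [0.6313 0.0992 0.1819] gap 0.0556 F [ 0.5 -1.3 -4.3]
[-0.247 -0.85   0.154] [ 0.004 -0.001  0.083]
```

View pics/a2.png

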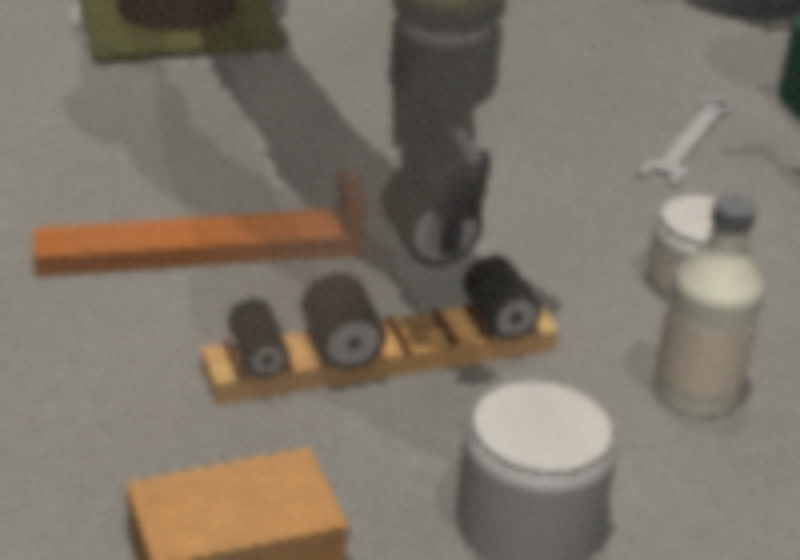

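Call:
{"api": "step_arm", "payload": {
  "moves": [
    [[-0.25,-0.85,0.1],[0,0,0.083],1],
    [[-0.25,-0.85,0.1],[0,0,0.083],1],
    [[-0.25,-0.85,0.1],[0,0,0.083],1],
    [[-0.25,-0.85,0.1],[0,0,0.083],1],
    [[-0.25,-0.85,0.1],[0,0,0.083],1]
  ]
}}

```text
time_s: 5.4
tool_pos: [0.4637, 0.0369, 0.1581]
orientation: [-2.285, -2.155, 0.0]
contact_force: [0.2, 0.1, -3.7]
finger_gap: 0.0556
```

Run:
```python
from h import *
go(*fr(CO,CY,0,.098),.102,CY)
T=imaging.grab_frame("top")
cv2.imwrite("pics/a3.png",cv2.resize(T["frame"][155:270,150:320],None,fx=4.7,fy=4.7))
```

```text
t 5.4 tcp [0.4637 0.0369 0.1581] gap 0.0556 F [ 0.2  0.1 -3.7]
[0.005 0.008 0.281] [-0.    -0.     0.001]
```

View pics/a3.png

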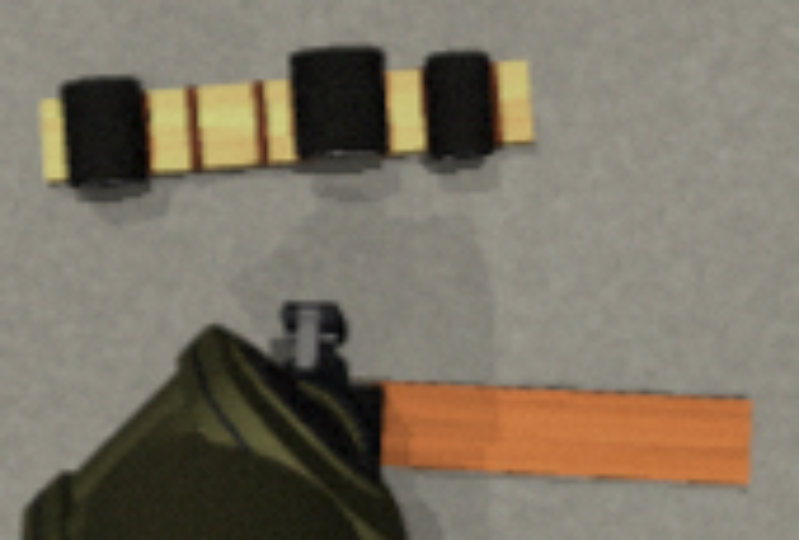

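Call:
{"api": "step_arm", "payload": {
  "moves": [
    [[0.005,0.01,0.15],[0,0,0],1],
    [[0.005,0.01,0.25],[0,0,0],1],
    [[0.005,0.01,0.275],[0,0,0],1],
    [[0.005,0.01,0.285],[0,0,0],1]
  ]
}}

```text
time_s: 5.95
tool_pos: [0.4663, 0.0379, 0.1017]
orientation: [2.285, 2.155, 0.001]
contact_force: [0.2, -0.6, -3.7]
finger_gap: 0.0553
```

Run:
```python
from h import *
go(*fr(CO,CY,0,.098),.1005,CY)
S=imaging.grab_frame("scene")
cv2.imwrite("pics/a4.png",cv2.resize(S["frame"][145:215,200:350],None,fx=5.3,fy=5.3,interpolation=cv2.INTER_CUBIC))
```

```text
t 5.95 tcp [0.4663 0.0379 0.1017] gap 0.0553 F [ 0.2 -0.6 -3.7]
[-0.001 -0.005  0.006] [ 0.    -0.     0.001]
```

View pics/a4.png

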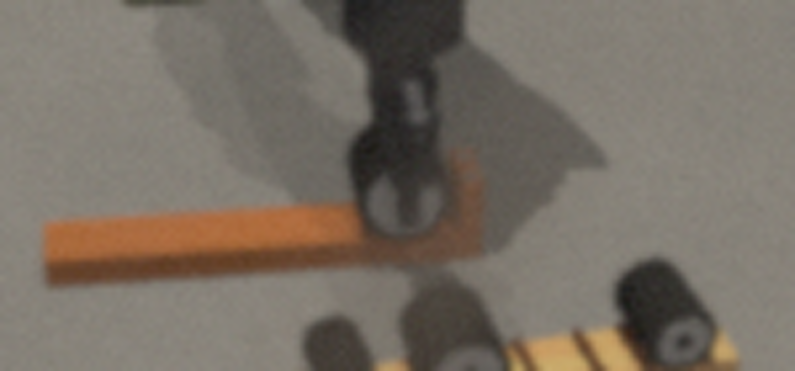

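Call:
{"api": "step_arm", "payload": {
  "moves": [
    [[0,0,0.006],[0,0,0],1],
    [[0,0,0.006],[0,0,0],1]
  ]
}}

```text
time_s: 6.25
tool_pos: [0.4659, 0.0375, 0.1011]
orientation: [2.286, 2.155, 0.001]
contact_force: [-0.5, -0.1, -4.1]
finger_gap: 0.0557
```

Call:
{"api": "step_arm", "payload": {
  "moves": [
    [[0,0,0.008],[0,0,0],1],
    [[0,0,0.008],[0,0,0],1]
  ]
}}

```text
time_s: 6.5
tool_pos: [0.4659, 0.0375, 0.1005]
orientation: [2.285, 2.154, 0.002]
contact_force: [-1.7, 0.2, 10.1]
finger_gap: 0.0557
```

Call:
{"api": "step_arm", "payload": {
  "moves": [
    [[0,0,0.0],[0,0,0],0.25],
    [[0,0,0.0],[0,0,0],0.1],
    [[0,0,0.0],[0,0,0],0.1],
    [[0,0,-0.25],[0,0,0],0.1],
    [[0,0,-0.5],[0,0,0],0.1],
    [[0.0,0.0,-0.5],[0,0,0],0.1]
  ]
}}

```text
time_s: 7.25
tool_pos: [0.4672, 0.0377, 0.2019]
orientation: [2.284, 2.152, 0.009]
contact_force: [0.4, -0.2, -0.0]
finger_gap: 0.0769
```

Run:
```python
from h import *
go(.6402,.0321,.16,RY)
S=imaging.grab_frame("scene")
cv2.imwrite("pics/a5.png",cv2.resize(S["frame"][145:235,200:350],None,fx=5.3,fy=5.3,interpolation=cv2.INTER_CUBIC))
```

```text
t 7.25 tcp [0.4672 0.0377 0.2019] gap 0.0769 F [ 0.4 -0.2 -0. ]
[0.023 0.864 0.215] [ 0.004 -0.001 -0.083]
```

View pics/a5.png

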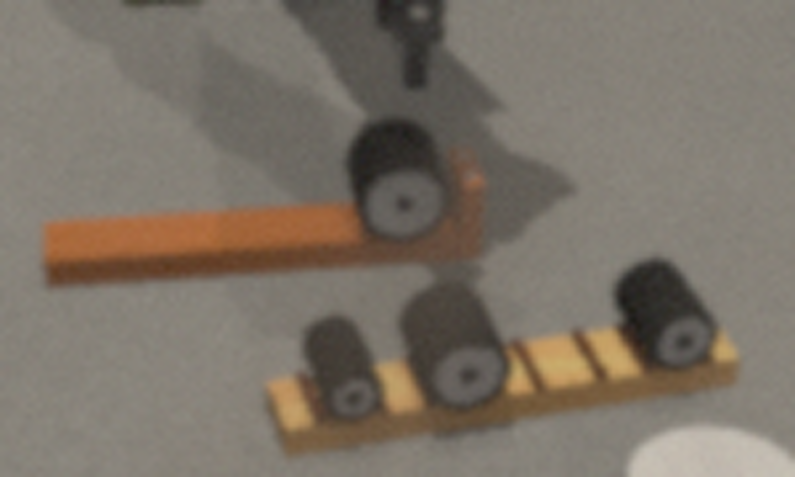

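Call:
{"api": "step_arm", "payload": {
  "moves": [
    [[0.025,0.86,0],[0,0,-0.083],0.1],
    [[0.025,0.86,0],[0,0,-0.083],0.1],
    [[0.025,0.86,0.1],[0,0,-0.083],0.1],
    [[0.025,0.86,0.2],[0,0,-0.083],0.1],
    [[0.025,0.86,0.2],[0,0,-0.083],0.1]
  ]
}}

```text
time_s: 7.92
tool_pos: [0.6347, 0.0323, 0.1556]
orientation: [-2.136, -2.297, 0.01]
contact_force: [-1.4, -0.4, 0.9]
finger_gap: 0.0769
```

Run:
```python
from h import *
go(.6402,.0321,.0965,RY)
S=imaging.grab_frame("scene");T=imaging.grab_frame("top")
p=(200+404.5/5.3-.5,145+203.5/5.3-.5); w=ray(S,p,.05)[0,:2]
c,s=np.cos(CY),np.sin(CY); print("60 face in cradle",np.array([[c,s],[-s,c]])@(w-CO))
cv2.imwrite("pics/a6.png",cv2.resize(T["frame"][155:270,150:320],None,fx=4.7,fy=4.7,interpolation=cv2.INTER_CUBIC))
```

```text
t 7.92 tcp [0.6347 0.0323 0.1556] gap 0.0769 F [-1.4 -0.4  0.9]
[-0.002  0.03   0.295] [-0.005  0.001  0.001]
60 face in cradle [0.02833811 0.0971704 ]
```

View pics/a6.png

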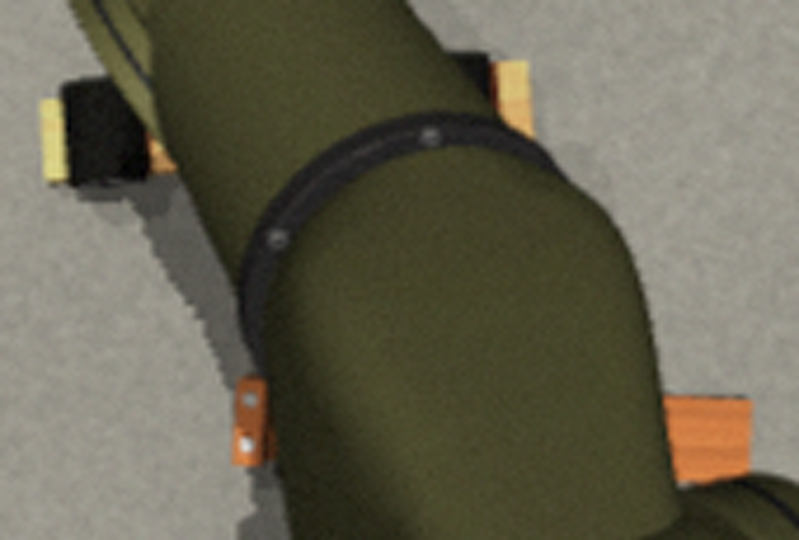

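Call:
{"api": "step_arm", "payload": {
  "moves": [
    [[0,0.025,0.0],[0,0,0],0.1],
    [[0,0.025,0.15],[0,0,0],0.1],
    [[0,0.025,0.295],[0,0,0],0.1],
    [[0,0.025,0.295],[0,0,0],0.1],
    [[0,0.025,0.295],[0,0,0],1],
    [[0,0.025,0.295],[0,0,0],1],
    [[0,0.025,0.295],[0,0,0],1],
    [[0,0.025,0.295],[0,0,0],1],
    [[0,0.025,0.295],[0,0,0],1]
  ]
}}

```text
time_s: 9.15
tool_pos: [0.6435, 0.0331, 0.1018]
orientation: [2.139, 2.298, 0.003]
contact_force: [-0.9, 0.3, 6.3]
finger_gap: 0.0556
```

Run:
```python
from h import *
go(.6402,.0321,.0965,RY)
```

```text
t 9.15 tcp [0.6435 0.0331 0.1018] gap 0.0556 F [-0.9  0.3  6.3]
[-0.004 -0.017  0.027] [ 0.002 -0.     0.   ]
```

Call:
{"api": "step_arm", "payload": {
  "moves": [
    [[0,0,-0.2],[0,0,0],1],
    [[0,0,-0.4],[0,0,0],1],
    [[0,0,-0.4],[0,0,0],1]
  ]
}}

```text
time_s: 9.52
tool_pos: [0.6446, 0.0333, 0.1834]
orientation: [2.138, 2.296, 0.009]
contact_force: [0.7, -0.6, -4.7]
finger_gap: 0.0557
```

Run:
```python
from h import *
go(*fr(CO,CY,0,.038),.14,CY)
```

```text
t 9.53 tcp [0.6446 0.0333 0.1834] gap 0.0557 F [ 0.7 -0.6 -4.7]
[-0.211 -0.933  0.21 ] [ 0.004 -0.001  0.083]
```

Call:
{"api": "step_arm", "payload": {
  "moves": [
    [[-0.21,-0.93,0],[0,0,0.083],1],
    [[-0.21,-0.93,0],[0,0,0.083],1],
    [[-0.21,-0.93,0],[0,0,0.083],1],
    [[-0.21,-0.93,0.1],[0,0,0.083],1],
    [[-0.21,-0.93,0.2],[0,0,0.083],1],
    [[-0.21,-0.93,0.2],[0,0,0.083],1]
  ]
}}

```text
time_s: 10.28
tool_pos: [0.459, -0.0224, 0.1386]
orientation: [-2.284, -2.154, 0.005]
contact_force: [0.0, 0.2, -2.9]
finger_gap: 0.0555
```

Run:
```python
from h import *
go(*fr(CO,CY,0,.038),.103,CY)
S=imaging.grab_frame("scene")
cv2.imwrite("pics/a7.png",cv2.resize(S["frame"][145:215,200:350],None,fx=5.3,fy=5.3,interpolation=cv2.INTER_CUBIC))
```

```text
t 10.28 tcp [ 0.459  -0.0224  0.1386] gap 0.0555 F [ 0.   0.2 -2.9]
[0.003 0.014 0.178] [-0.002  0.001  0.001]
```

View pics/a7.png

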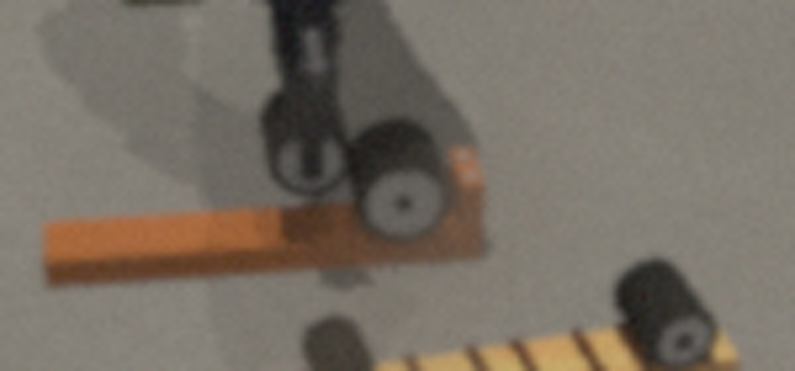

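Call:
{"api": "step_arm", "payload": {
  "moves": [
    [[0,0.01,0.1],[0,0,0],1],
    [[0,0.01,0.16],[0,0,0],1],
    [[0,0.01,0.16],[0,0,0],1],
    [[0,0.01,0.17],[0,0,0],1],
    [[0,0.01,0.17],[0,0,0],1]
  ]
}}

```text
time_s: 10.95
tool_pos: [0.4624, -0.0226, 0.1065]
orientation: [2.286, 2.155, 0.001]
contact_force: [0.6, -0.7, -3.3]
finger_gap: 0.0555
```

Call:
{"api": "step_arm", "payload": {
  "moves": [
    [[0,0,0.01],[0,0,0],1],
    [[0,0,0.02],[0,0,0],1],
    [[0,0,0.02],[0,0,0],1]
  ]
}}

```text
time_s: 11.32
tool_pos: [0.4621, -0.0225, 0.102]
orientation: [-2.286, -2.155, 0.0]
contact_force: [0.0, -0.4, -3.4]
finger_gap: 0.0555
```

Call:
{"api": "step_arm", "payload": {
  "moves": [
    [[0,0,0.006],[0,0,0],1],
    [[0,0,0.008],[0,0,0],1]
  ]
}}

```text
time_s: 11.58
tool_pos: [0.462, -0.0225, 0.1016]
orientation: [2.285, 2.155, 0.001]
contact_force: [-2.2, 1.3, 16.4]
finger_gap: 0.0558
```

Call:
{"api": "step_arm", "payload": {
  "moves": [
    [[0,0,-0.003],[0,0,0],0.25],
    [[0,0,-0.003],[0,0,0],0.1],
    [[0,0,-0.003],[0,0,0],0.1],
    [[0,0,-0.25],[0,0,0],0.1],
    [[0,0,-0.45],[0,0,0],0.1],
    [[0.0,0.0,-0.45],[0,0,0],0.1]
  ]
}}

```text
time_s: 12.32
tool_pos: [0.4634, -0.0227, 0.1926]
orientation: [2.285, 2.152, 0.007]
contact_force: [0.2, 0.3, 0.0]
finger_gap: 0.0766
```

Run:
```python
from h import *
go(.6258,.164,.16,RY)
S=imaging.grab_frame("scene")
cv2.imwrite("pics/a8.png",cv2.resize(S["frame"][145:235,200:350],None,fx=5.3,fy=5.3,interpolation=cv2.INTER_CUBIC))
```

```text
t 12.32 tcp [ 0.4634 -0.0227  0.1926] gap 0.0766 F [0.2 0.3 0. ]
[0.98  0.754 0.168] [ 0.003 -0.001 -0.084]
```

View pics/a8.png

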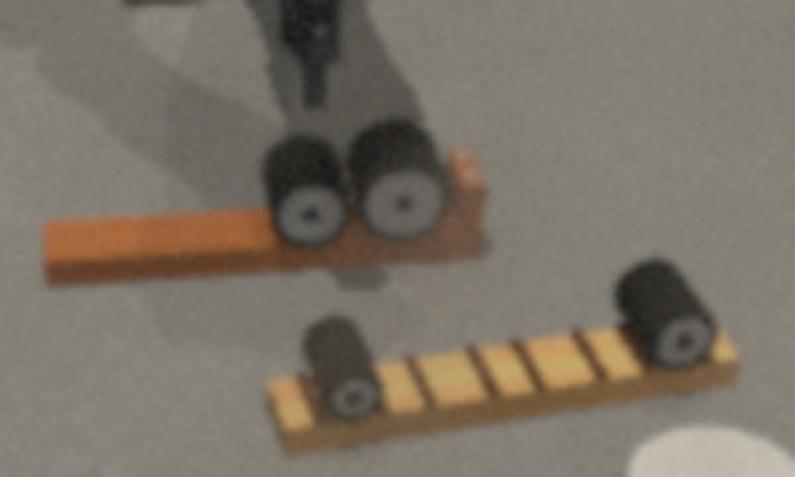

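Call:
{"api": "step_arm", "payload": {
  "moves": [
    [[0.98,0.76,0],[0,0,-0.084],0.1],
    [[0.98,0.76,0],[0,0,-0.084],0.1],
    [[0.98,0.76,0],[0,0,-0.084],0.1],
    [[0.98,0.76,0.1],[0,0,-0.084],0.1],
    [[0.98,0.76,0.16],[0,0,-0.084],0.1],
    [[0.98,0.76,0.16],[0,0,-0.084],0.1]
  ]
}}

```text
time_s: 13.12
tool_pos: [0.6235, 0.1632, 0.1554]
orientation: [-2.137, -2.301, 0.01]
contact_force: [0.4, -0.6, -0.1]
finger_gap: 0.0769
```

Run:
```python
from h import *
go(.6258,.164,.095,RY)
S=imaging.grab_frame("scene")
c,s=np.cos(CY),np.sin(CY)
for q,h in (((404,203),.05),((310,214),.046)):
    w=ray(S,(200+(q[0]+.5)/5.3-.5,145+(q[1]+.5)/5.3-.5),h)[0,:2]
    print("face in cradle",np.array([[c,s],[-s,c]])@(w-CO))
cv2.imwrite("pics/a9.png",cv2.resize(S["frame"][130:235,200:350],None,fx=5.3,fy=5.3,interpolation=cv2.INTER_CUBIC))
```

```text
t 13.12 tcp [0.6235 0.1632 0.1554] gap 0.0769 F [ 0.4 -0.6 -0.1]
[0.004 0.013 0.302] [-0.004  0.002  0.002]
face in cradle [0.02833811 0.0971704 ]
face in cradle [0.02785342 0.03756322]
```

View pics/a9.png

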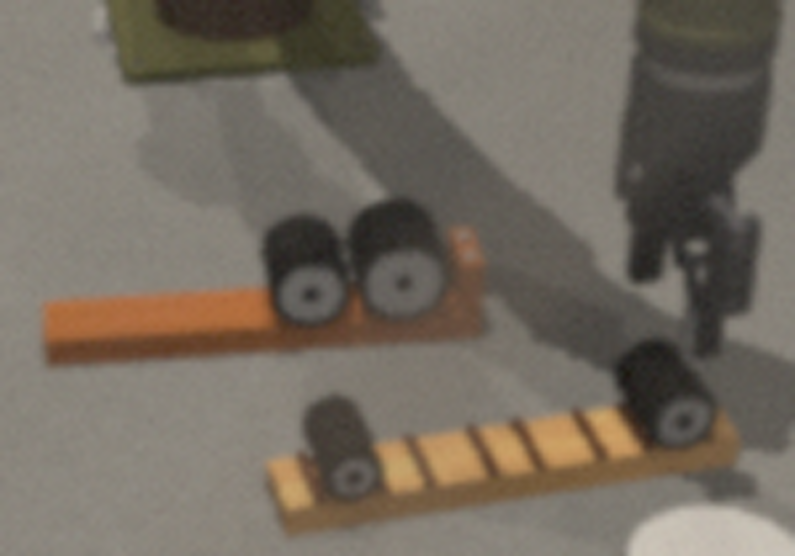

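Call:
{"api": "step_arm", "payload": {
  "moves": [
    [[0.005,0.01,0.0],[0,0,0],0.1],
    [[0.005,0.01,0.15],[0,0,0],0.1],
    [[0.005,0.01,0.32],[0,0,0],0.1],
    [[0.005,0.01,0.32],[0,0,0],0.1],
    [[0.005,0.01,0.32],[0,0,0],0.1]
  ]
}}

```text
time_s: 13.8
tool_pos: [0.628, 0.1653, 0.096]
orientation: [2.139, 2.3, 0.003]
contact_force: [-0.4, 0.4, -0.4]
finger_gap: 0.0769
```

Run:
```python
from h import *
go(.6258,.164,.095,RY)
```

```text
t 13.8 tcp [0.628  0.1653 0.096 ] gap 0.0769 F [-0.4  0.4 -0.4]
[-0.006 -0.012  0.005] [ 0.001 -0.     0.001]
```

Call:
{"api": "step_arm", "payload": {
  "moves": [
    [[-0.005,-0.01,0],[0,0,0],1],
    [[-0.005,-0.01,0],[0,0,0],1],
    [[-0.005,-0.01,0],[0,0,0],1],
    [[-0.005,-0.01,0],[0,0,0],1],
    [[-0.005,-0.01,0],[0,0,0],1],
    [[-0.005,-0.01,0],[0,0,0],1]
  ]
}}

```text
time_s: 14.55
tool_pos: [0.6259, 0.1643, 0.0963]
orientation: [2.138, 2.3, 0.002]
contact_force: [-1.7, -1.9, 8.2]
finger_gap: 0.0556
```

Call:
{"api": "step_arm", "payload": {
  "moves": [
    [[0,0,-0.2],[0,0,0],1],
    [[0,0,-0.4],[0,0,0],1],
    [[0,0,-0.45],[0,0,0],1],
    [[0,0,-0.45],[0,0,0],1]
  ]
}}

```text
time_s: 15.05
tool_pos: [0.6254, 0.1639, 0.1847]
orientation: [2.138, 2.301, 0.0]
contact_force: [-0.3, 0.4, -2.3]
finger_gap: 0.0554
```

Run:
```python
from h import *
go(*fr(CO,CY,0,-.0144),.14,CY)
```

```text
t 15.05 tcp [0.6254 0.1639 0.1847] gap 0.0554 F [-0.3  0.4 -2.3]
[-1.127 -0.918  0.223] [0.    0.    0.084]
```

Call:
{"api": "step_arm", "payload": {
  "moves": [
    [[-0.9,-0.7,0],[0,0,0.084],1],
    [[-0.9,-0.7,0],[0,0,0.084],1],
    [[-0.9,-0.7,0],[0,0,0.084],1],
    [[-0.9,-0.7,0],[0,0,0.084],1]
  ]
}}

```text
time_s: 15.55
tool_pos: [0.4955, -0.0289, 0.1829]
orientation: [-2.287, -2.151, 0.009]
contact_force: [0.9, -0.3, -2.6]
finger_gap: 0.0558
```

Run:
```python
from h import *
go(*fr(CO,CY,0,-.0144),.14,CY)
```

```text
t 15.55 tcp [ 0.4955 -0.0289  0.1829] gap 0.0558 F [ 0.9 -0.3 -2.6]
[-0.238 -0.169  0.216] [-0.003  0.002 -0.001]
```

Call:
{"api": "step_arm", "payload": {
  "moves": [
    [[-0.235,-0.17,0],[0,0,0],1],
    [[-0.235,-0.17,0.1],[0,0,0],1],
    [[-0.235,-0.17,0.2],[0,0,0],1],
    [[-0.235,-0.17,0.2],[0,0,0],1]
  ]
}}

```text
time_s: 16.05
tool_pos: [0.4607, -0.0705, 0.1426]
orientation: [-2.283, -2.153, 0.006]
contact_force: [0.2, 0.2, -2.0]
finger_gap: 0.0557
```

Run:
```python
from h import *
go(*fr(CO,CY,0,-.0144),.099,CY)
S=imaging.grab_frame("scene")
cv2.imwrite("pics/a10.png",cv2.resize(S["frame"][145:215,200:350],None,fx=5.3,fy=5.3,interpolation=cv2.INTER_CUBIC))
```

```text
t 16.05 tcp [ 0.4607 -0.0705  0.1426] gap 0.0557 F [ 0.2  0.2 -2. ]
[-0.02  -0.008  0.218] [-0.003  0.     0.001]
```

View pics/a10.png

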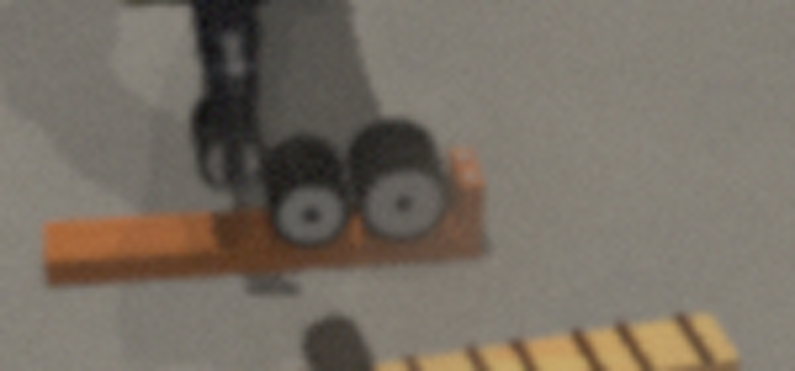

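Run:
```python
from h import *
S=imaging.grab_frame("scene")
cv2.imwrite("pics/a11.png",cv2.resize(S["frame"][150:200,225:300],(800,533),interpolation=cv2.INTER_CUBIC))
p=readout.state()["tool_pos"]
a=np.array([np.cos(CY),np.sin(CY),0])
for dz in (.0543,):
  print(proj(S,p-[0,0,dz]+a*.028),(proj(S,p-[0,0,dz]+a*.028)-[225,150])*10.667)
```

```text
[[243.67214147 175.18800774]] [[199.17573302 268.68047857]]
```

View pics/a11.png

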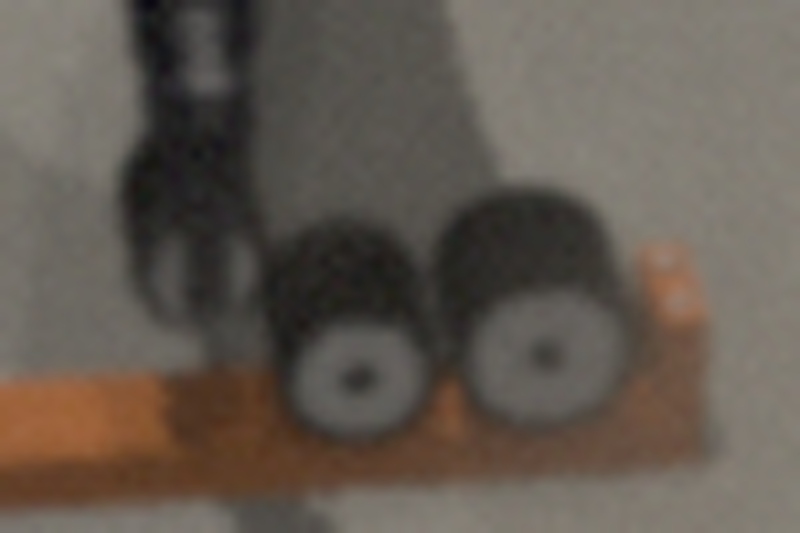

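Call:
{"api": "step_arm", "payload": {
  "moves": [
    [[-0.005,0,0.1],[0,0,0],1],
    [[-0.005,0,0.19],[0,0,0],1],
    [[-0.005,0,0.2],[0,0,0],1],
    [[-0.005,0,0.2],[0,0,0],1]
  ]
}}

```text
time_s: 16.65
tool_pos: [0.4624, -0.0713, 0.105]
orientation: [2.285, 2.155, 0.001]
contact_force: [-0.1, 0.2, -2.3]
finger_gap: 0.0556
```

Run:
```python
from h import *
go(*fr(CO,CY,0,-.0144),.097,CY)
```

```text
t 16.65 tcp [ 0.4624 -0.0713  0.105 ] gap 0.0556 F [-0.1  0.2 -2.3]
[-0.016 -0.018  0.04 ] [ 0.    -0.     0.001]
```

Call:
{"api": "step_arm", "payload": {
  "moves": [
    [[-0.013,-0.018,0],[0,0,0],1],
    [[-0.013,-0.018,0.02],[0,0,0],1],
    [[-0.013,-0.018,0.035],[0,0,0],1],
    [[-0.013,-0.018,0.038],[0,0,0],1],
    [[-0.013,-0.018,0.038],[0,0,0],1]
  ]
}}

```text
time_s: 17.27
tool_pos: [0.4584, -0.0738, 0.0968]
orientation: [-2.286, -2.155, 0.0]
contact_force: [0.0, -0.6, -2.7]
finger_gap: 0.0554
```

Call:
{"api": "step_arm", "payload": {
  "moves": [
    [[0,0,0.006],[0,0,0],1],
    [[0,0,0.008],[0,0,0],1]
  ]
}}

```text
time_s: 17.52
tool_pos: [0.4585, -0.0738, 0.0962]
orientation: [2.285, 2.155, 0.001]
contact_force: [-1.2, 1.7, 14.5]
finger_gap: 0.0556
```

Call:
{"api": "step_arm", "payload": {
  "moves": [
    [[0,0,-0.003],[0,0,0],0.25],
    [[0,0,-0.003],[0,0,0],0.1],
    [[0,0,-0.003],[0,0,0],0.1],
    [[0,0,-0.25],[0,0,0],0.1],
    [[0,0,-0.45],[0,0,0],0.1],
    [[0.0,0.0,-0.45],[0,0,0],0.1]
  ]
}}

```text
time_s: 18.27
tool_pos: [0.4596, -0.0741, 0.1874]
orientation: [2.285, 2.152, 0.006]
contact_force: [0.0, 0.3, 0.2]
finger_gap: 0.0772
```

Run:
```python
from h import *
go(.6385,-.034,.15,RY)
S=imaging.grab_frame("scene")
cv2.imwrite("pics/a12.png",cv2.resize(S["frame"][145:235,200:350],None,fx=5.3,fy=5.3,interpolation=cv2.INTER_CUBIC))
```

```text
t 18.27 tcp [ 0.4596 -0.0741  0.1874] gap 0.0772 F [0.  0.3 0.2]
[0.254 0.88  0.192] [ 0.003 -0.    -0.084]
```

View pics/a12.png

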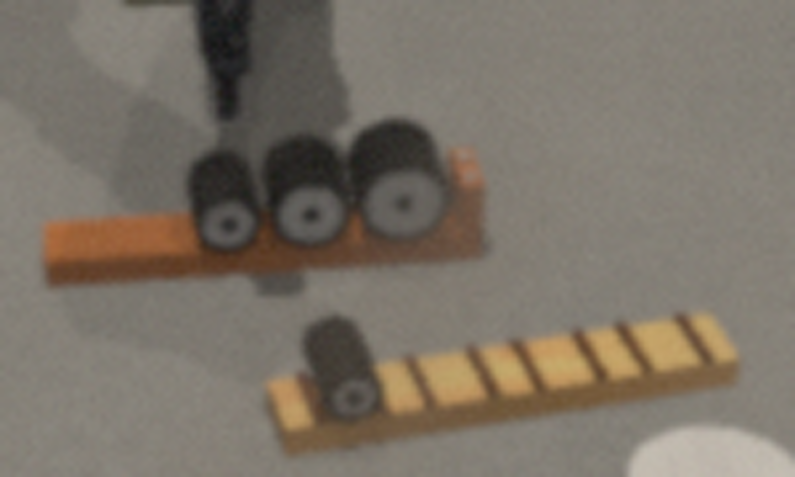

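44's hub is at zoom (230, 225), so three rollers are placed. Next is 36.

Call:
{"api": "step_arm", "payload": {
  "moves": [
    [[0.25,0.88,0],[0,0,-0.084],0.1],
    [[0.25,0.88,0],[0,0,-0.084],0.1],
    [[0.25,0.88,0],[0,0,-0.084],0.1],
    [[0.25,0.88,0.1],[0,0,-0.084],0.1],
    [[0.25,0.88,0.18],[0,0,-0.084],0.1],
    [[0.25,0.88,0.18],[0,0,-0.084],0.1]
  ]
}}

```text
time_s: 19.08
tool_pos: [0.6342, -0.0351, 0.1465]
orientation: [-2.135, -2.299, 0.009]
contact_force: [-1.1, -0.9, 0.1]
finger_gap: 0.0769
```

Run:
```python
from h import *
S=imaging.grab_frame("scene")
go(.6385,-.034,.091,RY)
c,s=np.cos(CY),np.sin(CY)
for q,h in (((404,203),.05),((310,214),.046),((230,225),.042)):
    w=ray(S,(200+(q[0]+.5)/5.3-.5,145+(q[1]+.5)/5.3-.5),h)[0,:2]
    print("face in cradle",np.array([[c,s],[-s,c]])@(w-CO))
```

```text
t 19.12 tcp [ 0.6351 -0.0349  0.1479] gap 0.0771 F [ 0.3 -0.2 -0.3]
[0.003 0.018 0.284] [-0.003  0.001  0.001]
face in cradle [0.02833811 0.0971704 ]
face in cradle [0.02785342 0.03756322]
face in cradle [ 0.02838294 -0.01308524]
```

Call:
{"api": "step_arm", "payload": {
  "moves": [
    [[0.003,0.01,0.0],[0,0,0],0.1],
    [[0.003,0.01,0.15],[0,0,0],0.1],
    [[0.003,0.01,0.29],[0,0,0],0.1],
    [[0.003,0.01,0.29],[0,0,0],0.1],
    [[0.003,0.01,0.29],[0,0,0],0.1]
  ]
}}

```text
time_s: 19.75
tool_pos: [0.6398, -0.0334, 0.0927]
orientation: [2.138, 2.3, 0.003]
contact_force: [-0.1, -0.0, 0.1]
finger_gap: 0.077
```

Run:
```python
from h import *
go(.6385,-.034,.091,RY)
```

```text
t 19.75 tcp [ 0.6398 -0.0334  0.0927] gap 0.077 F [-0.1 -0.   0.1]
[-0.003 -0.007  0.009] [ 0.001 -0.     0.001]
```

Call:
{"api": "step_arm", "payload": {
  "moves": [
    [[-0.003,-0.005,0.008],[0,0,0],1],
    [[-0.003,-0.005,0.008],[0,0,0],1],
    [[-0.003,-0.005,0.008],[0,0,0],1],
    [[-0.003,-0.005,0.008],[0,0,0],1],
    [[-0.003,-0.005,0.008],[0,0,0],1],
    [[-0.003,-0.005,0.008],[0,0,0],1]
  ]
}}

```text
time_s: 20.5
tool_pos: [0.6388, -0.0342, 0.0912]
orientation: [2.138, 2.3, 0.002]
contact_force: [-0.4, -1.1, 5.8]
finger_gap: 0.0552
```

Call:
{"api": "step_arm", "payload": {
  "moves": [
    [[0,0,-0.2],[0,0,0],1],
    [[0,0,-0.4],[0,0,0],1],
    [[0,0,-0.45],[0,0,0],1],
    [[0,0,-0.45],[0,0,0],1]
  ]
}}

```text
time_s: 21.0
tool_pos: [0.6379, -0.0345, 0.1797]
orientation: [2.138, 2.301, -0.0]
contact_force: [0.5, 0.1, -1.6]
finger_gap: 0.0558
```

Run:
```python
from h import *
go(*fr(CO,CY,0,-.0572),.135,CY)
```

```text
t 21.0 tcp [ 0.6379 -0.0345  0.1797] gap 0.0558 F [ 0.5  0.1 -1.6]
[-0.346 -0.937  0.223] [0.    0.    0.084]
```

Call:
{"api": "step_arm", "payload": {
  "moves": [
    [[-0.35,-0.94,0],[0,0,0.084],1],
    [[-0.35,-0.94,0],[0,0,0.084],1],
    [[-0.35,-0.94,0],[0,0,0.084],1],
    [[-0.35,-0.94,0.1],[0,0,0.084],1],
    [[-0.35,-0.94,0.2],[0,0,0.084],1],
    [[-0.35,-0.94,0.2],[0,0,0.084],1],
    [[-0.35,-0.94,0.2],[0,0,0.084],1]
  ]
}}

```text
time_s: 21.88
tool_pos: [0.4557, -0.1174, 0.1394]
orientation: [-2.285, -2.155, 0.0]
contact_force: [-0.4, 0.7, -1.8]
finger_gap: 0.0553
```

Run:
```python
from h import *
go(*fr(CO,CY,0,-.0572),.096,CY)
S=imaging.grab_frame("scene")
cv2.imwrite("pics/a13.png",cv2.resize(S["frame"][150:200,225:300],(800,533),interpolation=cv2.INTER_CUBIC))
```

```text
t 21.88 tcp [ 0.4557 -0.1174  0.1394] gap 0.0553 F [-0.4  0.7 -1.8]
[0.002 0.002 0.217] [-0.001 -0.     0.001]
```

View pics/a13.png

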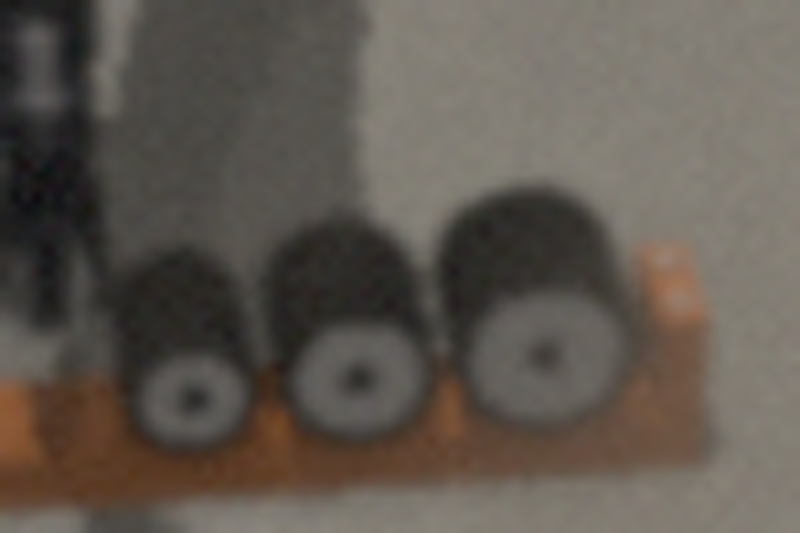

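Call:
{"api": "step_arm", "payload": {
  "moves": [
    [[0,0,0.1],[0,0,0],1],
    [[0,0,0.19],[0,0,0],1],
    [[0,0,0.215],[0,0,0],1],
    [[0,0,0.215],[0,0,0],1],
    [[0,0,0.215],[0,0,0],1]
  ]
}}

```text
time_s: 22.55
tool_pos: [0.456, -0.1178, 0.0973]
orientation: [2.285, 2.154, 0.001]
contact_force: [-0.3, 0.2, -1.7]
finger_gap: 0.0554
```

Run:
```python
from h import *
go(*fr(CO,CY,0,-.0572),.0915,CY)
```

```text
t 22.55 tcp [ 0.456  -0.1178  0.0973] gap 0.0554 F [-0.3  0.2 -1.7]
[0.004 0.    0.029] [ 0.001 -0.     0.   ]
```

Call:
{"api": "step_arm", "payload": {
  "moves": [
    [[0.003,0,0.02],[0,0,0],1],
    [[0.003,0,0.029],[0,0,0],1],
    [[0.003,0,0.029],[0,0,0],1]
  ]
}}

```text
time_s: 22.92
tool_pos: [0.4558, -0.1171, 0.0911]
orientation: [2.285, 2.155, 0.0]
contact_force: [-0.3, 0.4, 2.1]
finger_gap: 0.0552
```

Call:
{"api": "step_arm", "payload": {
  "moves": [
    [[0,0,0],[0,0,0],0.25],
    [[0,0,0],[0,0,0],0.1],
    [[0,0,0],[0,0,0],0.1],
    [[0,0,-0.25],[0,0,0],0.1],
    [[0,0,-0.5],[0,0,0],0.1],
    [[0.0,0.0,-0.5],[0,0,0],0.1]
  ]
}}

```text
time_s: 23.68
tool_pos: [0.4572, -0.1174, 0.1938]
orientation: [2.284, 2.151, 0.007]
contact_force: [-0.8, -0.2, 0.2]
finger_gap: 0.0768
```

Run:
```python
from h import *
go(.502,-.3287,.15,-np.pi/2)
S=imaging.grab_frame("scene")
cv2.imwrite("pics/a14.png",cv2.resize(S["frame"][145:235,200:350],None,fx=5.3,fy=5.3,interpolation=cv2.INTER_CUBIC))
```

```text
t 23.68 tcp [ 0.4572 -0.1174  0.1938] gap 0.0768 F [-0.8 -0.2  0.2]
[-1.041  0.285  0.22 ] [ 0.003 -0.003  0.962]
```

View pics/a14.png

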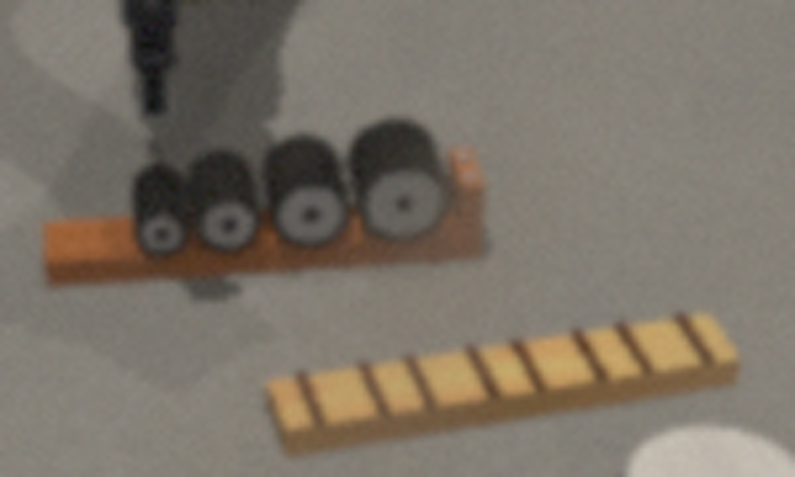

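Call:
{"api": "step_arm", "payload": {
  "moves": [
    [[-1,0.28,0],[0,0,0.96],0.1],
    [[-1,0.28,0],[0,0,0.96],0.1],
    [[-1,0.28,0],[0,0,0.96],0.1],
    [[-1,0.28,0],[0,0,0.96],0.1],
    [[-1,0.28,0],[0,0,0.96],0.1],
    [[-1,0.28,0],[0,0,0.96],0.1],
    [[-1,0.28,0],[0,0,0.96],0.1],
    [[-1,0.28,0],[0,0,0.96],0.1],
    [[-1,0.28,0],[0,0,0.96],0.1],
    [[-1,0.28,0],[0,0,0.96],0.1]
  ]
}}

```text
time_s: 24.98
tool_pos: [0.4995, -0.3199, 0.19]
orientation: [-3.141, -0.012, 0.003]
contact_force: [0.4, 0.2, 0.5]
finger_gap: 0.0764
```

Run:
```python
from h import *
S=imaging.grab_frame("scene")
go(.502,-.3287,.13,-np.pi/2)
c,s=np.cos(CY),np.sin(CY)
for q,h in (((404,203),.05),((310,214),.046),((230,225),.042),((161,234),.038)):
    w=ray(S,(200+(q[0]+.5)/5.3-.5,145+(q[1]+.5)/5.3-.5),h)[0,:2]
    print("face in cradle",np.array([[c,s],[-s,c]])@(w-CO))
```

```text
t 25.02 tcp [ 0.4996 -0.32    0.1903] gap 0.077 F [-0.6  0.2 -0.3]
[0.012 0.044 0.301] [-0.     0.001  0.004]
face in cradle [0.02833811 0.0971704 ]
face in cradle [0.02785342 0.03756322]
face in cradle [ 0.02838294 -0.01308524]
face in cradle [ 0.0274471  -0.05655021]
```

Call:
{"api": "step_arm", "payload": {
  "moves": [
    [[0.012,0.044,0.1],[0,0,0.004],0.1],
    [[0.012,0.044,0.3],[0,0,0.004],0.1],
    [[0.012,0.044,0.5],[0,0,0.004],0.1],
    [[0.012,0.044,0.54],[0,0,0.004],0.1],
    [[0.012,0.044,0.54],[0,0,0.004],0.1],
    [[0.012,0.044,0.54],[0,0,0.004],0.1]
  ]
}}

```text
time_s: 25.78
tool_pos: [0.5031, -0.3296, 0.0842]
orientation: [3.14, -0.004, 0.004]
contact_force: [-0.5, 1.1, 0.4]
finger_gap: 0.0769
```

Run:
```python
from h import *
go(.502,-.3287,.077,-np.pi/2)
S=imaging.grab_frame("scene")
cv2.imwrite("pics/a15.png",cv2.resize(S["frame"][160:240,110:210],(800,640),interpolation=cv2.INTER_CUBIC)[:600])
```

```text
t 25.77 tcp [ 0.5031 -0.3296  0.0842] gap 0.0769 F [-0.5  1.1  0.4]
[-0.006 -0.004  0.036] [ 0.001 -0.002 -0.001]
```

View pics/a15.png

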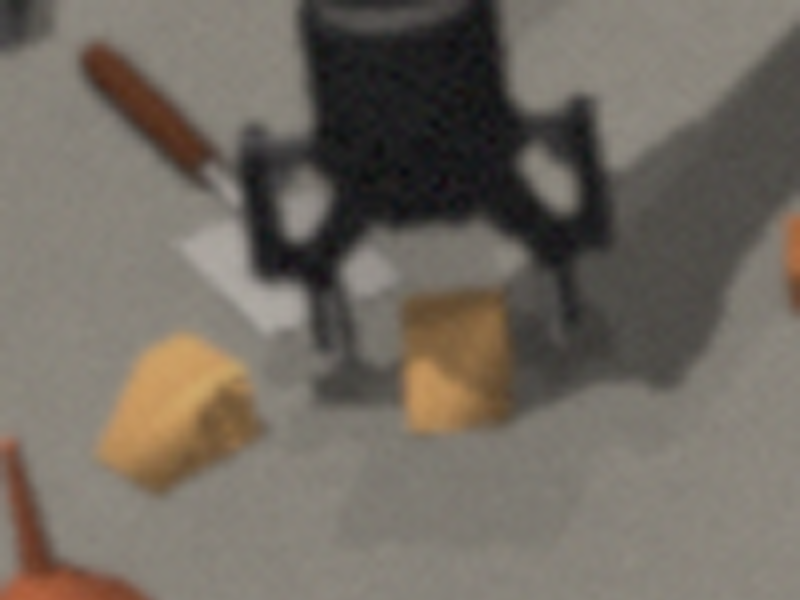

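Call:
{"api": "step_arm", "payload": {
  "moves": [
    [[-0.005,-0.004,0.02],[0,0,0],0.1],
    [[-0.005,-0.004,0.033],[0,0,0],0.1],
    [[-0.005,-0.004,0.033],[0,0,0],0.1],
    [[-0.005,-0.004,0.033],[0,0,0],1],
    [[-0.005,-0.004,0.033],[0,0,0],1],
    [[-0.005,-0.004,0.033],[0,0,0],1],
    [[-0.005,-0.004,0.033],[0,0,0],1],
    [[-0.005,-0.004,0.033],[0,0,0],1],
    [[-0.005,-0.004,0.033],[0,0,0],1],
    [[-0.005,-0.004,0.033],[0,0,0],1]
  ],
  "squeeze": 40
}}

```text
time_s: 27.08
tool_pos: [0.5015, -0.3282, 0.0765]
orientation: [3.141, -0.003, 0.001]
contact_force: [-0.9, -0.0, 4.1]
finger_gap: 0.0394
```

Call:
{"api": "step_arm", "payload": {
  "moves": [
    [[0,0,-0.2],[0,0,0],1],
    [[0,0,-0.4],[0,0,0],1],
    [[0,0,-0.45],[0,0,0],1],
    [[0,0,-0.45],[0,0,0],1]
  ]
}}

```text
time_s: 27.58
tool_pos: [0.5011, -0.3281, 0.1662]
orientation: [3.141, -0.004, 0.0]
contact_force: [1.0, -0.6, -1.1]
finger_gap: 0.0392
```

Run:
```python
from h import *
go(*fr(CO,CY,0,-.1145),.16,CY)
S=imaging.grab_frame("scene")
cv2.imwrite("pics/a16.png",cv2.resize(S["frame"][140:220,110:210],(800,640),interpolation=cv2.INTER_CUBIC)[:600])
```

```text
t 27.57 tcp [ 0.5011 -0.3281  0.1662] gap 0.0392 F [ 1.  -0.6 -1.1]
[-0.244 -0.768  0.031] [ 0.     0.    -0.964]
```

View pics/a16.png

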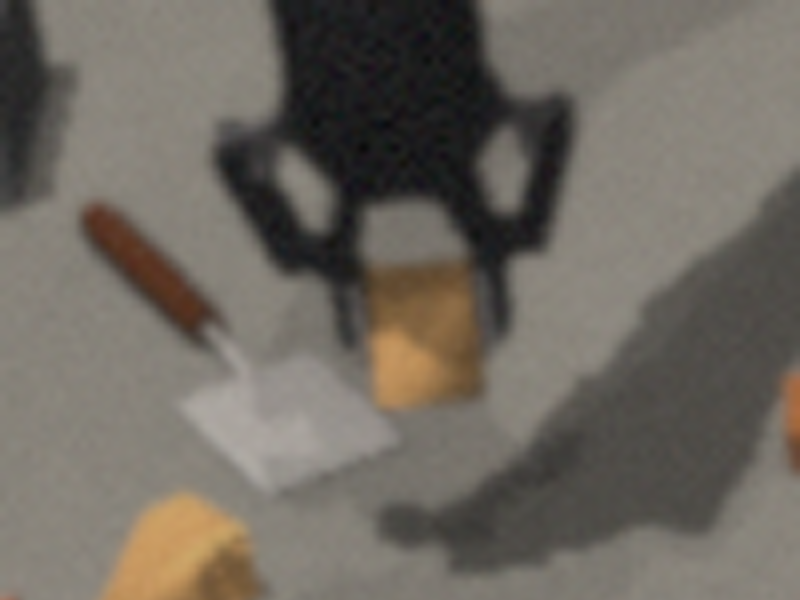

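Call:
{"api": "step_arm", "payload": {
  "moves": [
    [[-0.244,-0.76,0],[0,0,-0.964],1],
    [[-0.244,-0.76,0],[0,0,-0.964],1],
    [[-0.244,-0.76,0],[0,0,-0.964],1],
    [[-0.244,-0.76,0],[0,0,-0.964],1],
    [[-0.244,-0.76,0],[0,0,-0.964],1],
    [[-0.244,-0.76,0],[0,0,-0.964],1],
    [[-0.244,-0.76,0],[0,0,-0.964],1],
    [[-0.244,-0.76,0],[0,0,-0.964],1],
    [[-0.244,-0.76,0],[0,0,-0.964],1],
    [[-0.244,-0.76,0],[0,0,-0.964],1],
    [[-0.244,-0.76,0],[0,0,-0.964],1]
  ]
}}

```text
time_s: 29.0
tool_pos: [0.4527, -0.1759, 0.166]
orientation: [-2.287, -2.153, 0.001]
contact_force: [-0.1, -0.8, 0.1]
finger_gap: 0.0394
```

Run:
```python
from h import *
go(*fr(CO,CY,0,-.1145),.102,CY)
T=imaging.grab_frame("scene")
cv2.imwrite("pics/a17.png",cv2.resize(T["frame"][140:215,200:300],(800,600),interpolation=cv2.INTER_CUBIC))
```

```text
t 29.0 tcp [ 0.4527 -0.1759  0.166 ] gap 0.0394 F [-0.1 -0.8  0.1]
[ 0.008 -0.     0.32 ] [-0.  0. -0.]
```

View pics/a17.png

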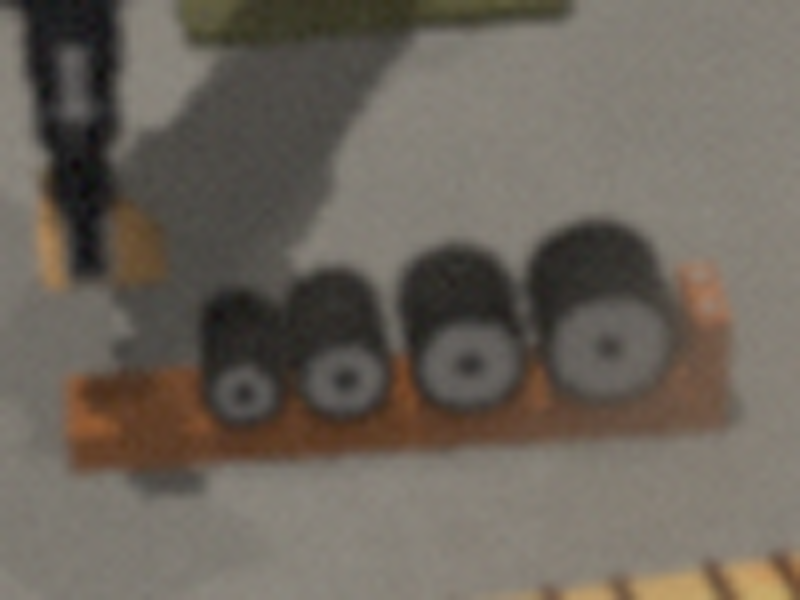

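Call:
{"api": "step_arm", "payload": {
  "moves": [
    [[0,0,0.1],[0,0,0],1],
    [[0,0,0.25],[0,0,0],1],
    [[0,0,0.3],[0,0,0],1],
    [[0,0,0.32],[0,0,0],1],
    [[0,0,0.32],[0,0,0],1]
  ]
}}

```text
time_s: 29.68
tool_pos: [0.4531, -0.176, 0.1027]
orientation: [2.285, 2.155, 0.0]
contact_force: [0.3, -0.7, -0.3]
finger_gap: 0.0394
```

Run:
```python
from h import *
go(*fr(CO,CY,0,-.1145),.097,CY)
T=imaging.grab_frame("scene")
cv2.imwrite("pics/a18.png",cv2.resize(T["frame"][140:215,200:300],(800,600),interpolation=cv2.INTER_CUBIC))
```

```text
t 29.68 tcp [ 0.4531 -0.176   0.1027] gap 0.0394 F [ 0.3 -0.7 -0.3]
[ 0.008 -0.003  0.028] [0. 0. 0.]
```

View pics/a18.png

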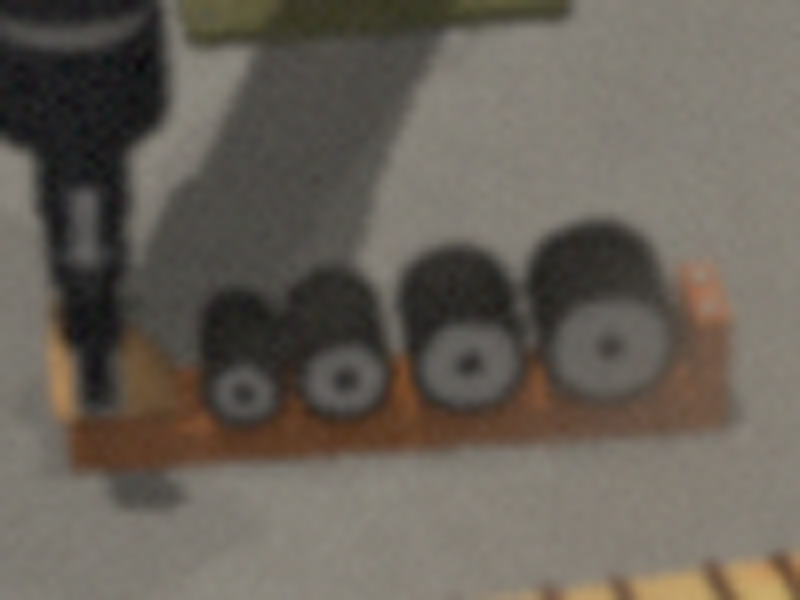

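Call:
{"api": "step_arm", "payload": {
  "moves": [
    [[0,0,0.015],[0,0,0],1],
    [[0,0,0.026],[0,0,0],1],
    [[0,0,0.028],[0,0,0],1],
    [[0,0,0.028],[0,0,0],1]
  ]
}}

```text
time_s: 30.22
tool_pos: [0.4528, -0.176, 0.0967]
orientation: [2.286, 2.155, -0.0]
contact_force: [0.4, 0.2, -0.5]
finger_gap: 0.039
```

Call:
{"api": "step_arm", "payload": {
  "moves": [
    [[0.02,0,0.002],[0,0,0],1],
    [[0.04,0,0.002],[0,0,0],1],
    [[0.055,0,0.002],[0,0,0],1],
    [[0.07,0,0.002],[0,0,0],1],
    [[0.08,0,0.002],[0,0,0],1],
    [[0.08,0,0.002],[0,0,0],1]
  ]
}}

```text
time_s: 30.98
tool_pos: [0.4539, -0.1598, 0.0964]
orientation: [2.285, 2.155, 0.0]
contact_force: [-0.3, -0.0, 4.8]
finger_gap: 0.0391
```

Run:
```python
from h import *
go(*fr(CO,CY,0,-.0968),.0965,CY)
T=imaging.grab_frame("scene")
cv2.imwrite("pics/a19.png",cv2.resize(T["frame"][150:210,200:280],(800,600),interpolation=cv2.INTER_CUBIC))
```

```text
t 30.98 tcp [ 0.4539 -0.1598  0.0964] gap 0.0391 F [-0.3 -0.   4.8]
[ 0.016 -0.002 -0.   ] [ 0.    -0.     0.001]
```

View pics/a19.png

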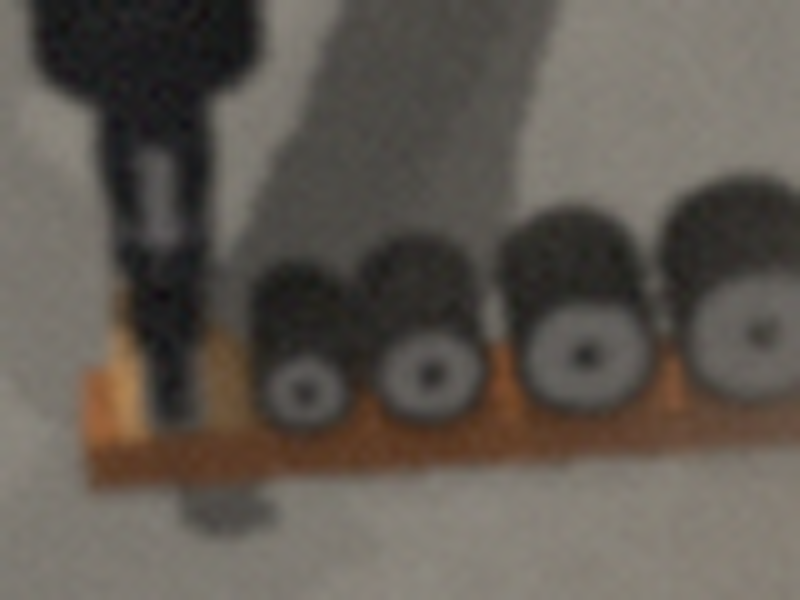

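Call:
{"api": "step_arm", "payload": {
  "moves": [
    [[0.008,0,0],[0,0,0],1],
    [[0.015,0,0],[0,0,0],1],
    [[0.015,0,0],[0,0,0],1]
  ]
}}

```text
time_s: 31.4
tool_pos: [0.454, -0.1574, 0.0964]
orientation: [2.286, 2.154, -0.001]
contact_force: [0.0, -1.7, 3.7]
finger_gap: 0.0394
```

Run:
```python
from h import *
go(*fr(CO,CY,0,-.0968),.0965,CY)
S=imaging.grab_frame("scene")
cv2.imwrite("pics/a20.png",cv2.resize(S["frame"][150:210,200:280],(800,600),interpolation=cv2.INTER_CUBIC))
```

```text
t 31.4 tcp [ 0.454  -0.1574  0.0964] gap 0.0394 F [ 0.  -1.7  3.7]
[ 0.004 -0.001 -0.   ] [0.    0.001 0.   ]
```

View pics/a20.png

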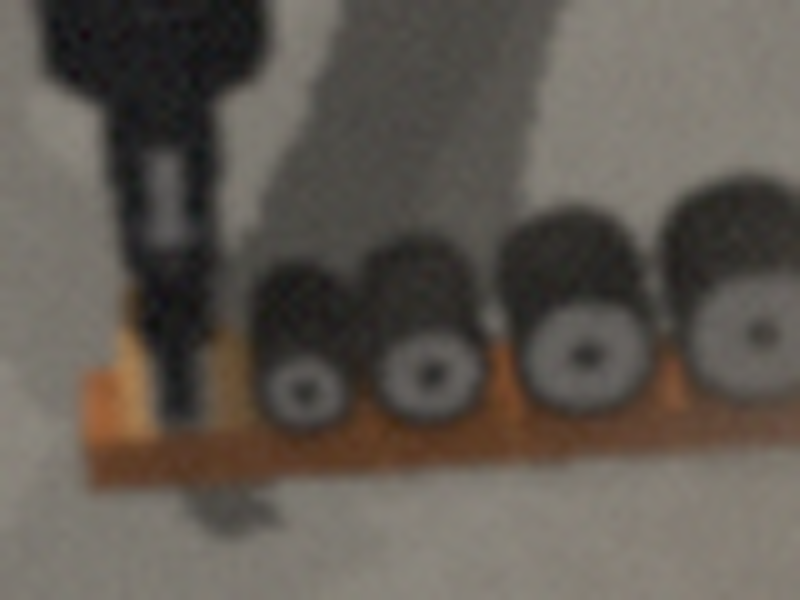

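Call:
{"api": "step_arm", "payload": {
  "moves": [
    [[0.005,0,0],[0,0,0],1],
    [[0.01,0,0],[0,0,0],1],
    [[0.01,0,0],[0,0,0],1]
  ]
}}

```text
time_s: 31.82
tool_pos: [0.4541, -0.1557, 0.0964]
orientation: [2.286, 2.154, -0.001]
contact_force: [-0.1, -2.4, 5.1]
finger_gap: 0.0394
```

Call:
{"api": "step_arm", "payload": {
  "moves": [
    [[0,0,0],[0,0,0],0.5],
    [[0,0,0],[0,0,0],0.3],
    [[0,0,0],[0,0,0],0.2],
    [[0,0,-0.2],[0,0,0],0.2],
    [[0,0,-0.5],[0,0,0],0.2],
    [[0,0,-0.5],[0,0,0],0.2]
  ]
}}

```text
time_s: 32.58
tool_pos: [0.4559, -0.155, 0.1996]
orientation: [2.283, 2.151, 0.008]
contact_force: [0.5, 0.8, -0.5]
finger_gap: 0.068
```

Call:
{"api": "step_arm", "payload": {
  "moves": [
    [[-0.9,0,-0.3],[0,0,0],0.1],
    [[-0.9,0,-0.3],[0,0,0],0.1],
    [[-0.9,0,-0.3],[0,0,0],0.1],
    [[-0.9,0,-0.3],[0,0,0],0.1],
    [[-0.9,0,-0.3],[0,0,0],0.1]
  ]
}}

```text
time_s: 33.2
tool_pos: [0.443, -0.3341, 0.2554]
orientation: [-2.285, -2.154, -0.0]
contact_force: [-0.5, 0.8, -0.9]
finger_gap: 0.077
```

Run:
```python
from h import *
S=imaging.grab_frame("scene");T=imaging.grab_frame("top")
cv2.imwrite("pics/b1.png",cv2.resize(S["frame"][150:210,200:280],(800,600),interpolation=cv2.INTER_CUBIC))
cv2.imwrite("pics/b2.png",T["frame"]); cv2.imwrite("pics/b3.png",cv2.resize(T["frame"][215:275,190:320],(780,360),interpolation=cv2.INTER_CUBIC))
print(readout.state()["time_s"])
```

```text
33.3
```

View pics/b1.png

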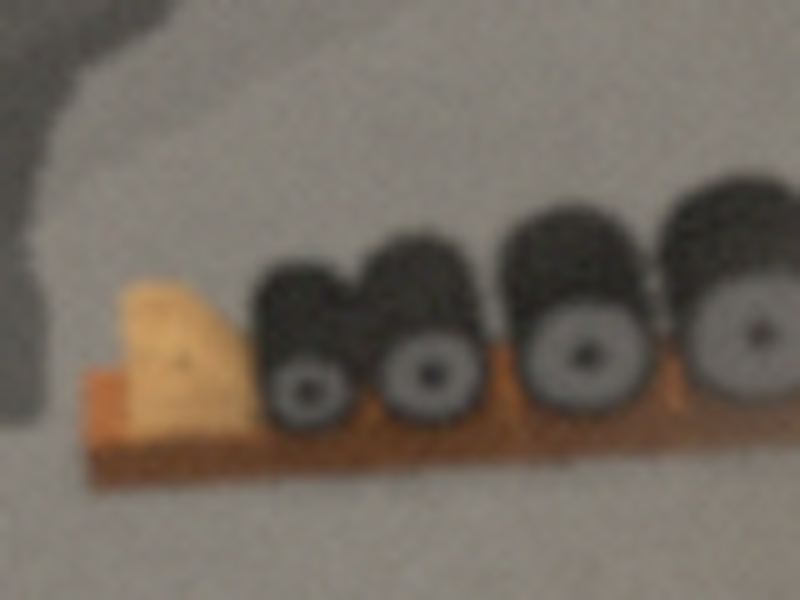

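View pics/b3.png

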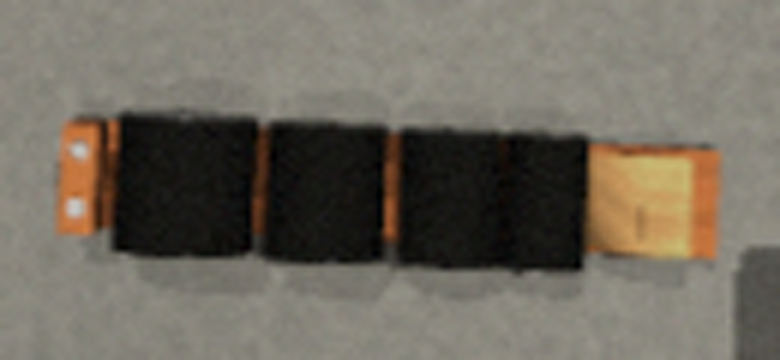

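View pics/b2.png

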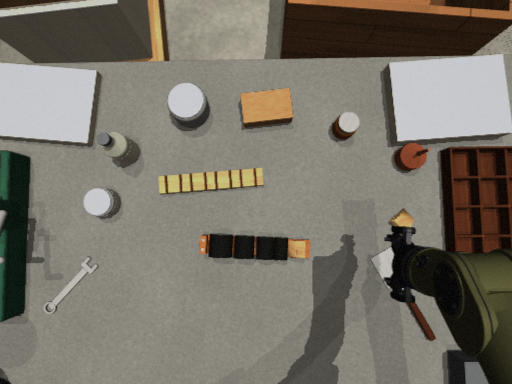

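Run:
```python
from h import *
S=imaging.grab_frame("scene");T=imaging.grab_frame("top")
c,s=np.cos(CY),np.sin(CY);A=np.array([[c,s],[-s,c]])
for n,q,h in (("60",(762,333),.05),("52",(586,354),.046),("44",(432,375),.042),("36",(307,391),.038),("chock back",(130,438),.02),("toe",(257,430),.022)):
    print(n,A@(ray(S,(200+(q[0]+.5)/10-.5,150+(q[1]+.5)/10-.5),h)[0,:2]-CO))
for n,q in (("top back corners",(692,152)),("",(692,258))):
    print(n,A@(ray(T,(190+(q[0]+.5)/6-.5,215+(q[1]+.5)/6-.5),.054)[0,:2]-CO))
st=readout.state();print(st["contact_force"],abs(st["qvel"]).max(),st["time_s"])
```

```text
60 [0.02802979 0.09697983]
52 [0.02774806 0.03779443]
44 [ 0.02830566 -0.01388203]
36 [ 0.02698657 -0.05559531]
chock back [ 0.02134978 -0.11532413]
toe [ 0.02453589 -0.07283631]
top back corners [ 0.0234224  -0.11614458]
 [-0.02030195 -0.11777718]
[ 0.24159697 -0.11448322 -0.24327782] 0.00838543289845088 33.4
```

```bash
python3 -c "
from cell import close_job
print(close_job())"
```

```text
the job is handed in; nothing more can be done
None
```

The job is done and handed in at about 33 s. All four rollers lie across the cradle in order of thickness. The left-hand wedge of the two is on the cradle with its slope against the thinnest roller.

Last camera measurements, in the cradle frame:

| Roller | Position along the cradle (mm) | Gap to the one before (mm) |
|---|---|---|
| 60 | +97 | about 5 to the stop block |
| 52 | +38 | about 3 |
| 44 | −14 | about 4 |
| 36 | −56 | about 2 |

- **Centring:** every roller is centred to about 1 mm, and the wedge to about 2 mm.
- **Wedge:** the thinnest roller's axis is 34 to 36 mm from the wedge's origin, where contact is at 34.7 mm. That puts the slope touching or within about 1.5 mm. The wedge back read −115 mm in one view and −117 mm in the other, which is within the calibration error.
- **Bystanders:** the ink tin and wash bottle look unmoved in the last top picture. I did not re-measure their positions.
- **Robot:** the arm was clear of everything, with contact force near zero. No check failed.

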